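# Load the pocket, clamp the stack and set the thumbscrew

## Robot

A 6-joint arm with a two-finger parallel gripper is mounted at the origin on the work surface. World frame = base frame: x ahead of the robot, y to its left, z up, the work surface at z = 0. Lengths are in mm, angles in rad, forces in N, time in s.
With the tool pointing down it reaches from about 350 to 975 mm from the base axis. Payload 7.1 kg.
Tool frame: the origin (TCP) lies midway between the tips of the shut fingers; the grasp point (between the pads) lies 19 mm behind it; z points along the fingers, x is the direction in which the jaws open and shut, and the axes are right-handed (so a half turn about z gives the same grasp; the last joint's range is limited). The gripper opens to 88 mm and grips with 3 to 60 N. Pads are 20 mm wide; open, the fingers measure 115 mm over their backs; the gripper's body (75 mm by 178 mm) begins 61 mm behind the grasp point.
Start: joints at [-1.357, 0.423, 1.63, -0, 1.089, -0.019], TCP at [144.209, -608.119, 222.675] pointing down, gripper open.
Joint ranges: [-3, 3], [-0.9, 2.11], [0.09, 2.58], [-1.31, 4.45], [0.11, 2.69], [-2.54, 2.54]. Speed limits (rad/s): [2.39, 2.39, 3.01, 3.14, 3.14, 3.14].

## Interface

Orientations are given as a rotation vector (axis times angle).
In Python, from workcell import telemetry, imaging, ticket gives the robot as it stands.
- The arm moves only by the tool jog_arm, never from a script. Its arguments are lists of equal length, an entry for each row: "travel": the shift along the world's x, y, z in units of 400 mm (1.0 is 400 mm), a list of three; "dr": the turn, a rotation vector about the world's x, y, z in units of 90 degrees (1.0 is 90 degrees), a list of three. In form: {"travel": [[tx, ty, tz], ...], "dr": [[wx, wy, wz], ...]}. A call has exactly 10 rows; each row is the pose to reach, as a shift and turn from the pose measured when the call began; what a row does not reach only later rows make up. A row lasts 1/10 s, in which the tool goes at most 50 mm and 8.59 degrees, less where a joint would pass 70% of its speed; a pose out of reach is approached as far as the arm can. A call with a number of a shift or a turn outside -1 to 1 is refused whole. A call with a gripper value outside its range is refused whole. "hand" is the opening, from -1 (shut) to 1 (fully open), set as the call begins (left out, the last holds). The fingers move at their own pace and stop on an object; the grip force is fixed at half the most. Time passes only in rows, so rows that repeat a pose let the fingers close, or fill a call up. It gives the time, the measured TCP pose, the force and the opening at its end, in the units of the state.
- telemetry.get_obs(): the state, without advancing time (a new reading comes with each control period).
- imaging.get_image(name): name is "scene" or "top" or "wrist"; returns a dict with "pixels" (420x560x3 uint8, red, green, blue), "range_z" (420x560 float32, mm along the optical axis (not along the pixel's ray), 0 where there is no reading), "fx", "fy", "cx", "cy" (pixels), "extrinsics" (4x4, takes a point from world to camera coordinates). Camera axes: x right, y down, z forward; pixel columns grow to the right and rows downward; lengths in mm; the calibration is good to about 2 mm. A picture is of the moment at which its call begins.
- ticket.close_job(): hands the job in, once; it reports no verdict.
The state is a dict: "t": time; "qpos": joint angles; "qvel": joint speeds; "joint_torque": joint torques, N m; "ee_pos": TCP position; "orientation": TCP orientation; "ft_force": force on the tool from outside, world axes, zero at the start; "moment": the same for the moment, N m; "width": finger opening in mm.
Only numpy, scipy, OpenCV 4.12 (cv2) and the standard library are available. Lean on these libraries where they do the work, as an engineer would, in place of code of your own. Each camera call takes 0.05 s, during which the arm holds its last target. There are 200 camera calls.

## Task

First clear every bar offcut off the clamping fixture into the scrap tray. Then stack the housing, the spacer and the disc squarely in the fixture's corner pocket in that order, and swing the clamp arm fully over them. Turn the thumbscrew down until it bottoms, back it off a quarter turn and leave the spanner, screwdriver and tin where they lie.

Things in the scene. Friction and masses are not known exactly. Their poses are not given: they have to be found in the camera images.
- fixture: the clamping fixture, fixed on the bench: a dark steel plate 235 x 190 x 12 mm that carries the pocket, the arm's post and the swing arm. Origin on the bench right under the pocket's centre; in its axes the plate reaches x -100..+135, y -120..+70 mm. z up.
- pocket (a point): centre of the pocket's floor (the plate's top, 12 mm above the bench), with the fixture's axes. The pocket is 60 x 60 mm, sides along x and y, bounded by four upright steel corner angles 46 mm tall, 8 mm thick, each leg 9 mm long inside; a 42 mm wide gap in the middle of each side lets fingers down.
- clamp_pivot (a point): on the vertical axis of the swing arm, 95 mm along the pocket's +x, 79 mm above the bench, fixed to the fixture, with the pocket's axes. The post below it is 32 mm across; the hub on top ends 96 mm above the bench.
- swing_arm (a joint): angle of the grey clamp arm (rad). 0 = at its stop, pointing along the pocket's -x with the thumbscrew over the pocket's centre; grows counter-clockwise from above, to 2.1 (1.57 = along the pocket's -y). Starts at 1.5 to 1.9. Level bar 24 mm wide, 72 to 86 mm above the bench, reaching 162 mm from the pivot: clears corners and stack, not the offcuts. Friction 0.35 N m holds it where left.
- clamp_pin (a point): middle, 98 mm above the bench, of the upright steel pin (14 mm across, from 86 to 108 mm above the bench) on the arm 150 mm from the pivot, to take hold of the arm by. Its -x axis points from the pivot outwards along the arm.
- thumbscrew (a joint): angle of the thumbscrew (rad), growing as it is tightened, clockwise seen from above. It bottoms against a hard stop at 4.4; 0 is fully backed out, also a stop; starts at 0.6 to 2.2. Stays where it is left (friction 0.05 N m). It sinks 1.1 mm per rad with its rubber foot, which just fails to touch the stacked disc when bottomed.
- wing (a point): middle of the thumbscrew's flat winged head, on its axis, 95 mm from the pivot along the arm, 132 mm above the bench at joint 0. The wing is an upright steel bar 42 mm long along this point's x axis, 12 mm thick along y, and reaches 15 mm below and 13 mm above this point. Over a round stem 12 to 20 mm across.
- housing: square aluminium bearing housing 56 x 56 x 24 mm with a 30 mm round bore through it, lying on the bench; origin at the centre of its underside, sides along x and y, z up. Bottom of the stack. 170 g.
- spacer: square dark steel frame 56 x 56 x 12 mm with a 28 mm square window, lying on the bench; origin at the centre of its underside, sides along x and y. Second in the stack. 160 g.
- disc: plain round steel disc 56 mm across, 12 mm thick, with a small dark spot in the middle of its top, lying on the bench; origin at the centre of its underside, z up. Top of the stack. 200 g.
- offcut_round: offcut of round aluminium bar, 24 mm across, 66 mm tall, standing on the fixture plate (in the pocket, or just outside it in the arm's path); origin at the centre of its foot, z along the bar. May be absent.
- offcut_square: offcut of square steel bar, 22 x 22 mm, sides along x and y, 68 mm tall, standing likewise; origin at the centre of its foot, z along the bar. May be absent.
- offcut_hex: offcut of hexagonal steel bar, 27 mm over corners (corners on x), 23 mm over flats (flats face y), 72 mm tall, standing likewise; origin at the centre of its foot, z along the bar. May be absent.
- scrap_tray: open green steel tray 200 (x) x 170 (y) x 40 mm, walls and floor 4 mm thick, fixed on the bench; origin at the centre of its underside.
- screwdriver: screwdriver lying on the bench beyond the fixture; to be left alone; origin in its middle.
- grease_tin: grey tin 64 mm across, 70 mm tall, on the bench beyond the tray; to be left alone; origin at the centre of its foot.
- spanner: spanner lying on the bench beyond the fixture to the right; to be left alone; origin in its middle.
There are look-alikes about, which are no part of the job. There is more than one size of the offcut_round; the job needs the smallest.

How it is judged:
By the outcome, as a careful person would: the job done as asked, in the order asked, and still so for the second after the job is handed in, with the robot touching nothing.
Of offcut_round, offcut_square, offcut_hex only 1 to 3 are there at a start; the rules pass over those that are not, and their reading is None.
At some moment in a run one of housing, spacer, disc may be knocked a few centimetres aside while the robot is not near it.
It also fails if it takes over 210 s, if anything falls off the work surface, if the arm or the gripper's body presses on something with over 40 N, if the wrist force passes 120 N, or if a joint passes its speed limit or range.

## Working session

There is one attempt and no reset: what is moved stays moved. The work goes in short steps, Python scripts to look and compute and a tool call to move; the robot and the scene stay as the last step left them, time stands still between calls to the robot, and variables do not carry over. Pictures are saved under pics/ and viewed, about 12 in all and at most 16, crops included, and the job is handed in when it is done.

Besides the shell and the picture viewer there is one more tool, called in YAML: its name, and indented under it one key for each argument. jog_arm: Moves the arm, as the interface text tells. Its arguments: {"type":"object","properties":{"travel":{"type":"array"},"dr":{"type":"array"},"hand":{"type":"number"}},"required":["travel","dr"]}

```bash
ls; mkdir -p pics
cat > h.py <<'E'
import numpy as np, cv2
from workcell import telemetry, imaging, ticket
def grab(n):
    d=imaging.get_image(n); return d
def save(d,f,crop=None,s=1):
    im=cv2.cvtColor(d['pixels'],cv2.COLOR_RGB2BGR)
    if crop: x0,y0,x1,y1=crop; im=im[y0:y1,x0:x1]
    if s!=1: im=cv2.resize(im,None,fx=s,fy=s,interpolation=cv2.INTER_CUBIC)
    cv2.imwrite('pics/'+f,im)
def cloud(d):
    z=d['range_z'].astype(float); v,u=np.mgrid[:z.shape[0],:z.shape[1]]
    P=np.stack([(u-d['cx'])/d['fx']*z,(v-d['cy'])/d['fy']*z,z],-1)
    T=np.linalg.inv(d['extrinsics']); W=P@T[:3,:3].T+T[:3,3]; W[z==0]=np.nan
    return W
def ray(d,u,v,h):
    T=np.linalg.inv(d['extrinsics']); r=T[:3,:3]@np.array([(u-d['cx'])/d['fx'],(v-d['cy'])/d['fy'],1]); o=T[:3,3]
    return o+r*(h-o[2])/r[2]
E
python3 - <<'E'
from h import *
o=telemetry.get_obs(); print({k:np.round(v,3) for k,v in o.items()})
for n in ['scene','top']:
    d=grab(n); save(d,n+'0.png'); np.save(n+'0.npy',d,allow_pickle=True)
    print(n,d['fx'],d['cx'],d['cy'],np.round(d['extrinsics'],3).tolist())
E
```

```text
pics
{'t': np.float64(0.0), 'qpos': array([-1.357,  0.424,  1.631, -0.   ,  1.089, -0.019]), 'qvel': array([-0.001,  0.001, -0.001, -0.002, -0.001,  0.   ]), 'joint_torque': array([-0.0000e+00, -5.4463e+01, -2.7367e+01,  6.4000e-02,  2.3000e-02,
       -0.0000e+00]), 'ee_pos': array([ 144.087, -607.582,  221.891]), 'orientation': array([-2.464e+00,  1.948e+00,  2.000e-03]), 'ft_force': array([-0.358, -0.195,  0.573]), 'moment': array([ 0.065,  0.034, -0.039]), 'width': np.float64(87.568)}
scene 530.7475577167259 280.51832098075994 210.14503384638272 [[-0.875, 0.485, 0.001, 523.833], [0.355, 0.641, -0.681, -119.425], [-0.33, -0.595, -0.733, 1355.49], [0.0, 0.0, 0.0, 1.0]]
top 487.8488912549796 267.9908972083421 210.62016846558723 [[0.029, -1.0, -0.002, -34.453], [-0.989, -0.029, -0.144, 612.581], [0.144, 0.006, -0.99, 1219.574], [0.0, 0.0, 0.0, 1.0]]
```

View pics/top0.png

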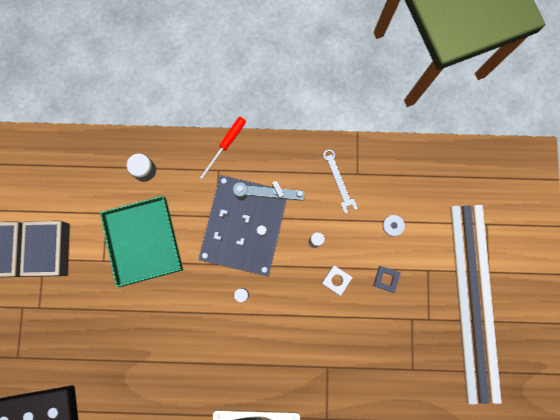

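View pics/scene0.png

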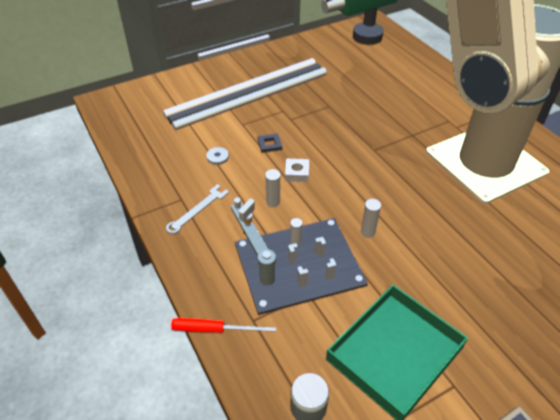

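The top view shows the fixture around (243,225), one round standing on its plate at (261,230), and two more rounds on the bench at (317,240) and (241,295), which look like the decoys. The clamp arm runs from (240,188) to (300,195). The housing is at (337,281), the spacer at (387,279), the disc at (394,225) and the tray at (142,241).

Run:
```python
from h import *
d=np.load('top0.npy',allow_pickle=True).item(); W=cloud(d); im=d['pixels'].astype(int)
save(d,'topc.png',(190,160,410,310),3.6)
z=W[...,2]; print('bench z',np.nanmedian(z[320:340,150:200]), np.nanmedian(z[240:260,330:400]))
def rep(name,u0,v0,u1,v1,lo,hi,col=None):
    m=(z>lo)&(z<hi); k=np.zeros_like(m); k[v0:v1,u0:u1]=1; m&=k
    if col is not None: m&=col
    n,l,s,c=cv2.connectedComponentsWithStats(m.astype(np.uint8))
    for i in range(1,n):
        if s[i,4]<15: continue
        P=W[l==i]; r=cv2.minAreaRect(P[:,:2].astype(np.float32)); ct=c[i]
        print(name,s[i,4],'px',np.round(ct,1),'rect',np.round(r[0],1),np.round(r[1],1),round(r[2],1),'mean',np.round(P.mean(0),1),'zmed',round(np.median(P[:,2]),1))
rep('tall',190,160,340,310,30,200)
rep('plate',190,160,310,290,6,18)
rep('parts',320,205,415,300,5,40)
rep('tray',90,185,190,295,20,50)
```

```text
bench z -0.23434495887249795 0.22662328364822315
tall 804 px [266.4 191.6] rect [656.1 -14.5] [179.4  39.3] 85.7 mean [654.  -11.3  93.7] zmed 87.3
tall 47 px [222.5 213. ] rect [601.7  99.6] [16.3 16.9] 77.6 mean [602.5 100.1  52.7] zmed 55.5
tall 43 px [245.8 218.3] rect [590.1  41.7] [17.  17.1] 79.5 mean [590.4  39.6  54.6] zmed 57.1
tall 81 px [260.7 230.3] rect [5.597e+02 4.000e-01] [22.6 22.1] 20.8 mean [5.584e+02 1.000e-01 7.420e+01] zmed 77.5
tall 43 px [216.5 235.8] rect [544.1 111.8] [17.  17.1] 82.0 mean [543.1 112.7  54.7] zmed 56.7
tall 171 px [315.9 239.3] rect [ 540.2 -139.3] [31.9 31.9] 21.8 mean [ 538.8 -137.7   86. ] zmed 90.5
tall 43 px [240.1 241.7] rect [532.   53.7] [16.8 16.6] 81.8 mean [530.   51.9  54. ] zmed 56.8
tall 157 px [240.5 294.5] rect [398.4  44.5] [31.1 30.8] 3.3 mean [398.5  44.1  89.1] zmed 91.4
plate 43 px [206.  169.3] rect [727.  152.4] [ 5.9 58.3] 58.4 mean [724.8 153.2  14.5] zmed 14.8
plate 5264 px [241.5 228.7] rect [579.8  49.7] [193.  235.2] 78.3 mean [568.1  52.2  12. ] zmed 11.9
parts 34 px [344.2 207.9] rect [ 630.3 -220.5] [19.5 19.2] 2.0 mean [ 631.7 -219.2    8. ] zmed 7.6
parts 17 px [354.4 206.8] rect [ 635.  -245.7] [10.8 11.3] 4.5 mean [ 635.5 -246.4    8. ] zmed 7.7
parts 357 px [392.9 225.1] rect [ 589.5 -348.1] [53.5 55.9] 3.3 mean [ 588.9 -347.6   12.3] zmed 12.4
parts 404 px [336.1 279.9] rect [ 439.4 -199.7] [62.4 57.6] 56.3 mean [ 441.  -197.5   23. ] zmed 23.6
parts 380 px [386.3 278.8] rect [ 448.4 -330.7] [59.2 58.6] 75.0 mean [ 447.8 -329.5   12. ] zmed 12.2
tray 801 px [136.3 239. ] rect [527.5 314.9] [201.1 173. ] 16.6 mean [531.2 322.3  34.6] zmed 36.8
```

View pics/topc.png

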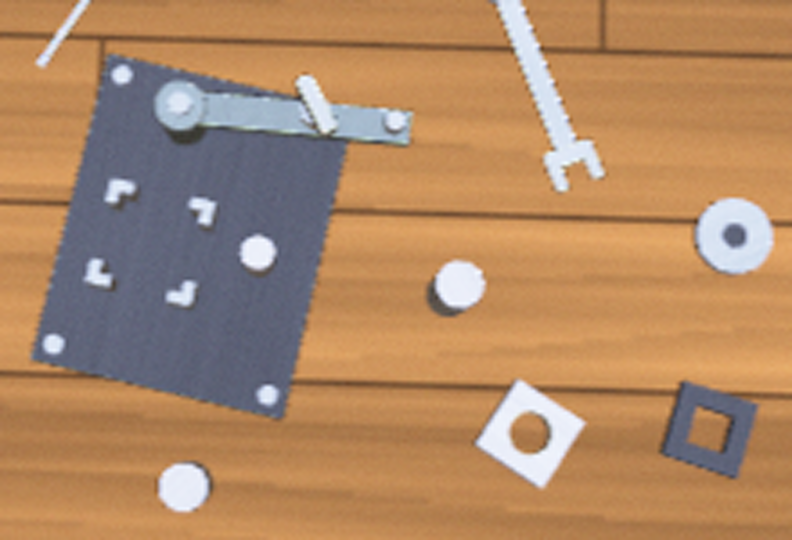

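The crop shows one round on the plate at crop pixel (257,252). The pocket corners are at (121,190), (203,211), (99,273) and (182,294), and the pivot hub is at (180,105). No square or hex offcut is visible, and the two bench rounds are about 32 mm across, so they are decoys.

jog_arm:
  travel:
    - [0.052,0.076,0.02]
    - [0.13,0.19,0.05]
    - [0.206,0.304,0.1]
    - [0.28,0.41,0.15]
    - [0.36,0.53,0.15]
    - [0.44,0.64,0.15]
    - [0.515,0.76,0.15]
    - [0.59,0.87,0.15]
    - [0.65,0.95,0.15]
    - [0.65,0.95,0.15]
  dr:
    - [0,0,0]
    - [0,0,0]
    - [0,0,-0.05]
    - [0,0,-0.1]
    - [0,0,-0.148]
    - [0,0,-0.148]
    - [0,0,-0.148]
    - [0,0,-0.148]
    - [0,0,-0.148]
    - [0,0,-0.148]
  hand: 0.136

```text
t: 1.1
ee_pos: [405.1, -225.0, 282.0]
orientation: [-2.223, 2.218, 0.002]
ft_force: [0.1, -0.2, 0.5]
width: 50.0
```

jog_arm:
  travel:
    - [0.1,0.15,0]
    - [0.2,0.3,0]
    - [0.28,0.42,0]
    - [0.36,0.52,0]
    - [0.39,0.57,0]
    - [0.39,0.57,0]
    - [0.39,0.57,0]
    - [0.39,0.57,0]
    - [0.39,0.57,0]
    - [0.39,0.57,0]
  dr:
    - [0,0,0]
    - [0,0,0]
    - [0,0,0]
    - [0,0,0]
    - [0,0,0]
    - [0,0,0]
    - [0,0,0]
    - [0,0,0]
    - [0,0,0]
    - [0,0,0]

```text
t: 2.1
ee_pos: [560.4, 1.9, 282.0]
orientation: [-2.221, 2.22, 0.002]
ft_force: [0.8, -0.4, 0.4]
width: 49.9
```

Run:
```python
from h import *
d=grab('wrist'); save(d,'w1.png'); np.save('w1.npy',d,allow_pickle=True)
W=cloud(d); z=W[...,2]; print(d['fx'],np.round(d['extrinsics'],3).tolist(),np.isfinite(z).mean())
m=(z>25)&(z<200)
n,l,s,c=cv2.connectedComponentsWithStats(m.astype(np.uint8))
for i in range(1,n):
    if s[i,4]<60: continue
    P=W[l==i]; top=P[P[:,2]>np.percentile(P[:,2],60)-4]
    r=cv2.minAreaRect(top[:,:2].astype(np.float32))
    print(s[i,4],np.round(c[i]),np.round(r[0],1),np.round(r[1],1),round(r[2],1),np.round(np.median(top[:,2]),1))
```

```text
317.1997260186424 [[0.0, -1.0, -0.002, 1.537], [-0.955, -0.001, 0.297, 480.754], [-0.297, 0.002, -0.955, 614.606], [0.0, 0.0, 0.0, 1.0]] 0.9959566326530612
1492 [13. 44.] [715.2 301.6] [19.5 57.5] 76.1 55.8
4520 [288.  98.] [655.5 -14. ] [178.5  38. ] 85.3 88.3
2899 [ 67. 203.] [527.5 314.4] [200.2 171.4] 16.6 39.4
262 [195. 145.] [602. 100.] [17.1 17.3] 78.2 58.2
206 [244. 155.] [590.2  42.3] [17.1 17.2] 78.4 58.2
430 [276. 182.] [560.5   0.9] [22.5 22.6] 89.5 78.2
288 [189. 192.] [544.4 112. ] [16.8 17.3] 79.6 58.0
1121 [389. 198.] [ 540.7 -138.8] [32.  32.1] 83.9 91.9
227 [235. 202.] [532.5  54.2] [16.9 17.3] 78.2 58.1
1024 [243. 298.] [398.1  45.6] [32.1 32.1] 64.4 91.8
```

View pics/w1.png

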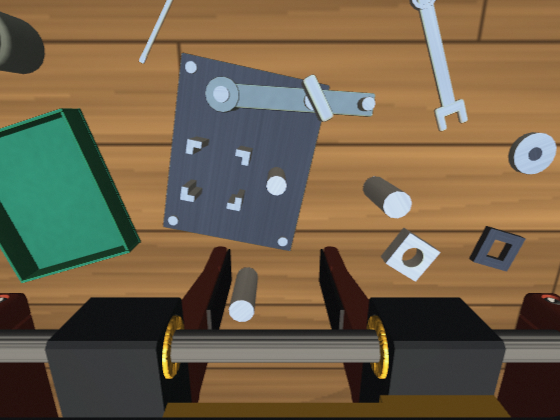

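The wrist view agrees with the top camera to about 0.5 mm: offcut at pixel (276,182), pocket corners at (195,145), (244,155), (189,192) and (235,202). I'll grasp the offcut next.

jog_arm:
  travel:
    - [0,-0.0025,-0.1]
    - [0,-0.0025,-0.2]
    - [0,-0.0025,-0.3]
    - [0,-0.0025,-0.4]
    - [0,-0.0025,-0.48]
    - [0,-0.0025,-0.54]
    - [0,-0.0025,-0.58]
    - [0,-0.0025,-0.595]
    - [0,-0.0025,-0.595]
    - [0,-0.0025,-0.595]
  dr:
    - [0,0,0]
    - [0,0,0]
    - [0,0,0]
    - [0,0,0]
    - [0,0,0]
    - [0,0,0]
    - [0,0,0]
    - [0,0,0]
    - [0,0,0]
    - [0,0,0]

```text
t: 3.15
ee_pos: [561.1, 0.6, 44.9]
orientation: [-2.22, 2.22, 0.0]
ft_force: [0.4, 0.6, 0.0]
width: 49.9
```

jog_arm:
  travel:
    - [0,0,0]
    - [0,0,0]
    - [0,0,0]
    - [0,0,0]
    - [0,0,0]
    - [0,0,0]
    - [0,0,0.05]
    - [0,0,0.15]
    - [0,0,0.25]
    - [0,0,0.3]
  dr:
    - [0,0,0]
    - [0,0,0]
    - [0,0,0]
    - [0,0,0]
    - [0,0,0]
    - [0,0,0]
    - [0,0,0]
    - [0,0,0]
    - [0,0,0]
    - [0,0,0]
  hand: -1

```text
t: 4.15
ee_pos: [562.3, 0.6, 167.8]
orientation: [-2.218, 2.218, -0.003]
ft_force: [-0.3, 0.4, -0.9]
width: 23.5
```

jog_arm:
  travel:
    - [-0.01,0.08,0]
    - [-0.02,0.18,0]
    - [-0.03,0.29,0]
    - [-0.05,0.4,0]
    - [-0.06,0.5,0]
    - [-0.07,0.6,0]
    - [-0.08,0.68,0]
    - [-0.0875,0.74,0]
    - [-0.0875,0.785,0]
    - [-0.0875,0.785,0]
  dr:
    - [0,0,0]
    - [0,0,0]
    - [0,0,0]
    - [0,0,0]
    - [0,0,0]
    - [0,0,0]
    - [0,0,0]
    - [0,0,0]
    - [0,0,0]
    - [0,0,0]

```text
t: 5.15
ee_pos: [527.2, 316.4, 167.5]
orientation: [-2.22, 2.216, -0.003]
ft_force: [0.2, 0.1, -1.1]
width: 24.0
```

jog_arm:
  travel:
    - [0,0,-0.06]
    - [0,0,-0.13]
    - [0,0,-0.2]
    - [0,0,-0.26]
    - [0,0,-0.3]
    - [0,0,-0.315]
    - [0,0,-0.32]
    - [0,0,-0.32]
    - [0,0,-0.32]
    - [0,0,-0.32]
  dr:
    - [0,0,0]
    - [0,0,0]
    - [0,0,0]
    - [0,0,0]
    - [0,0,0]
    - [0,0,0]
    - [0,0,0]
    - [0,0,0]
    - [0,0,0]
    - [0,0,0]

```text
t: 6.15
ee_pos: [527.8, 316.8, 40.5]
orientation: [-2.219, 2.215, -0.004]
ft_force: [0.0, -0.8, 0.4]
width: 23.0
```

jog_arm:
  travel:
    - [0,0,0]
    - [0,0,0]
    - [0,0,0]
    - [0,0,0]
    - [0,0,0.03]
    - [0,0,0.1]
    - [0,0,0.2]
    - [0,0,0.32]
    - [0,0,0.42]
    - [0,0,0.5]
  dr:
    - [0,0,0]
    - [0,0,0]
    - [0,0,0]
    - [0,0,0]
    - [0,0,0]
    - [0,0,0]
    - [0,0,0]
    - [0,0,0]
    - [0,0,0]
    - [0,0,0]
  hand: 0.136

```text
t: 7.15
ee_pos: [528.2, 317.0, 244.4]
orientation: [-2.217, 2.212, -0.005]
ft_force: [0.9, 0.1, 0.3]
width: 50.0
```

jog_arm:
  travel:
    - [-0.01,-0.08,0.03]
    - [-0.03,-0.18,0.06]
    - [-0.05,-0.29,0.1]
    - [-0.07,-0.4,0.1]
    - [-0.09,-0.51,0.1]
    - [-0.11,-0.62,0.1]
    - [-0.13,-0.73,0.1]
    - [-0.15,-0.84,0.1]
    - [-0.17,-0.92,0.1]
    - [-0.18,-0.96,0.1]
  dr:
    - [0,0,0]
    - [0,0,0]
    - [0,0,0]
    - [0,0,0]
    - [0,0,0]
    - [0,0,0]
    - [0,0,0]
    - [0,0,0]
    - [0,0,0]
    - [0,0,0]
  hand: 0.6

```text
t: 8.15
ee_pos: [455.3, -69.2, 285.3]
orientation: [-2.214, 2.215, -0.007]
ft_force: [-0.1, 0.5, -0.2]
width: 70.2
```

jog_arm:
  travel:
    - [-0.01,-0.1,0]
    - [-0.02,-0.2,0]
    - [-0.035,-0.28,0]
    - [-0.037,-0.33,0]
    - [-0.037,-0.33,0]
    - [-0.037,-0.33,0]
    - [-0.037,-0.33,0]
    - [-0.037,-0.33,0]
    - [-0.037,-0.33,0]
    - [-0.037,-0.33,0]
  dr:
    - [0,0,0]
    - [0,0,0]
    - [0,0,0]
    - [0,0,0]
    - [0,0,0]
    - [0,0,0]
    - [0,0,0]
    - [0,0,0]
    - [0,0,0]
    - [0,0,0]

```text
t: 9.15
ee_pos: [440.6, -200.7, 285.3]
orientation: [-2.215, 2.214, -0.007]
ft_force: [-0.5, 0.5, 1.0]
width: 70.0
```

```bash
cat >> h.py <<'E'
def parts(d,lo,hi,minpx=100,show=True):
    W=cloud(d); z=W[...,2]; m=(z>lo)&(z<hi); out=[]
    n,l,s,c=cv2.connectedComponentsWithStats(m.astype(np.uint8))
    for i in range(1,n):
        if s[i,4]<minpx: continue
        P=W[l==i]; zt=np.percentile(P[:,2],70); top=P[abs(P[:,2]-zt)<2]
        if len(top)<10: continue
        r=cv2.minAreaRect(top[:,:2].astype(np.float32)); out.append((r,zt))
        print(s[i,4],'px',np.round(c[i]),'ctr',np.round(r[0],1),'size',np.round(r[1],1),'ang',round(r[2],1),'z',round(zt,1))
    return out
def st():
    o=telemetry.get_obs(); from scipy.spatial.transform import Rotation as R
    x=R.from_rotvec(o['orientation']).as_matrix()[:,0]
    print('t',round(float(o['t']),1),'tcp',np.round(o['ee_pos'],1),'jaw',round(np.degrees(np.arctan2(x[1],x[0])),1),'q',np.round(o['qpos'],2),'F',np.round(o['ft_force'],1),'M',np.round(o['moment'],2),'w',round(float(o['width']),1))
E
python3 - <<'E'
from h import *
st(); d=grab('wrist'); np.save('w2.npy',d,allow_pickle=True); parts(d,5,35);
E
```

```text
t 9.2 tcp [ 440.6 -200.7  285.3] jaw -90.0 q [-0.46  0.13  1.87  0.01  1.13  1.11] F [-0.5  0.5  1. ] M [ 0.05 -0.04 -0.  ] w 70.0
22701 px [84. 78.] ctr [568.4  51. ] size [190.7 212.6] ang 78.4 z 12.8
655 px [298.  13.] ctr [ 640.5 -229.3] size [35.4 37.5] ang 21.3 z 8.4
16164 px [527. 164.] ctr [ 438.5 -551. ] size [416.8  78.8] ang 3.4 z 23.0
1735 px [392.  59.] ctr [ 589.2 -347.2] size [55.1 54.1] ang 88.9 z 12.7
1324 px [368. 170.] ctr [ 447.6 -329.1] size [56.4 56. ] ang 73.4 z 12.6
1432 px [273. 176.] ctr [ 441.  -197.5] size [56.2 56.1] ang 57.9 z 24.6
283 px [107. 203.] ctr [403.6  35.7] size [30.   9.4] ang 30.7 z 26.4
2134 px [197. 390.] ctr [ 57.6 -64. ] size [ 89.2 103.9] ang 88.1 z 12.9
```

jog_arm:
  travel:
    - [0.001,0.008,-0.04]
    - [0.001,0.008,-0.1]
    - [0.001,0.008,-0.2]
    - [0.001,0.008,-0.3]
    - [0.001,0.008,-0.4]
    - [0.001,0.008,-0.48]
    - [0.001,0.008,-0.54]
    - [0.001,0.008,-0.56]
    - [0.001,0.008,-0.56]
    - [0.001,0.008,-0.56]
  dr:
    - [0,0,0.09]
    - [0,0,0.18]
    - [0,0,0.27]
    - [0,0,0.36]
    - [0,0,0.45]
    - [0,0,0.54]
    - [0,0,0.63]
    - [0,0,0.643]
    - [0,0,0.643]
    - [0,0,0.643]

```text
t: 10.2
ee_pos: [441.7, -197.9, 62.1]
orientation: [-3.008, 0.87, -0.0]
ft_force: [-0.0, -0.1, 0.5]
width: 70.2
```

Run:
```python
from h import *
st()
```

```text
t 10.2 tcp [ 441.7 -197.9   62.1] jaw -32.2 q [-0.45  0.49  2.03  0.02  0.63  0.1 ] F [-0.  -0.1  0.5] M [-0.04 -0.05 -0.  ] w 70.2
```

jog_arm:
  travel:
    - [-0.0015,0.001,-0.04]
    - [-0.0015,0.001,-0.08]
    - [-0.0015,0.001,-0.12]
    - [-0.0015,0.001,-0.135]
    - [-0.0015,0.001,-0.143]
    - [-0.0015,0.001,-0.143]
    - [-0.0015,0.001,-0.143]
    - [-0.0015,0.001,-0.143]
    - [-0.0015,0.001,-0.143]
    - [-0.0015,0.001,-0.143]
  dr:
    - [0,0,0]
    - [0,0,0]
    - [0,0,0]
    - [0,0,0]
    - [0,0,0]
    - [0,0,0]
    - [0,0,0]
    - [0,0,0]
    - [0,0,0]
    - [0,0,0]

```text
t: 11.2
ee_pos: [441.2, -197.5, 5.1]
orientation: [-3.008, 0.87, -0.001]
ft_force: [0.2, 0.7, 0.3]
width: 70.3
```

jog_arm:
  travel:
    - [0,0,0]
    - [0,0,0]
    - [0,0,0]
    - [0,0,0]
    - [0,0,0]
    - [0,0,0.03]
    - [0,0,0.1]
    - [0,0,0.2]
    - [0,0,0.3]
    - [0,0,0.35]
  dr:
    - [0,0,0]
    - [0,0,0]
    - [0,0,0]
    - [0,0,0]
    - [0,0,0]
    - [0,0,0]
    - [0,0,0]
    - [0,0,0]
    - [0,0,0]
    - [0,0,0]
  hand: -1

```text
t: 12.2
ee_pos: [442.2, -198.0, 148.8]
orientation: [-3.009, 0.87, -0.007]
ft_force: [-0.3, -0.2, -1.4]
width: 55.9
```

Run:
```python
from h import *
st(); d=grab('wrist'); np.save('w3.npy',d,allow_pickle=True); save(d,'w3.png')
```

```text
t 12.2 tcp [ 442.2 -198.   148.8] jaw -32.3 q [-0.45  0.33  1.99  0.01  0.82  0.1 ] F [-0.3 -0.2 -1.4] M [-0.11  0.    0.01] w 55.9
```

View pics/w3.png

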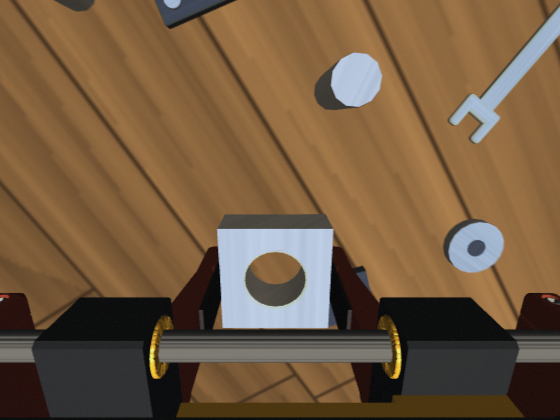

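```bash
cat >> h.py <<'E'
def held(d,thick,off):
    # offset of held part's top-face rect from TCP, in tool jaw/perp axes
    o=telemetry.get_obs(); t=o['ee_pos']; W=cloud(d); zt=t[2]+off+thick
    m=(abs(W[...,2]-zt)<4)&(np.hypot(W[...,0]-t[0],W[...,1]-t[1])<42)
    n,l,s,c=cv2.connectedComponentsWithStats(m.astype(np.uint8)); i=1+np.argmax(s[1:,4])
    P=W[l==i]; r=cv2.minAreaRect(P[:,:2].astype(np.float32)); u,v=np.where(l==i)[1],np.where(l==i)[0]
    print('held ctr',np.round(r[0],1),'size',np.round(r[1],1),'ang',round(r[2],1),'z',round(np.median(P[:,2]),1),'delta',np.round(np.array(r[0])-t[:2],1),'rows',v.min(),v.max(),'cols',u.min(),u.max())
E
python3 - <<'E'
from h import *
d=np.load('w3.npy',allow_pickle=True).item(); held(d,24,-5)
E
```

```text
held ctr [ 441.4 -197.9] size [57.1 73.7] ang 57.6 z 167.8 delta [-2.   0.6] rows 226 327 cols 198 350
```

jog_arm:
  travel:
    - [0.02,0.05,0.02]
    - [0.06,0.13,0.02]
    - [0.1,0.22,0.02]
    - [0.14,0.31,0.02]
    - [0.18,0.4,0.02]
    - [0.22,0.49,0.02]
    - [0.27,0.58,0.02]
    - [0.3,0.65,0.02]
    - [0.314,0.6875,0.02]
    - [0.314,0.6875,0.02]
  dr:
    - [0,0,-0.08]
    - [0,0,-0.17]
    - [0,0,-0.26]
    - [0,0,-0.35]
    - [0,0,-0.44]
    - [0,0,-0.53]
    - [0,0,-0.62]
    - [0,0,-0.71]
    - [0,0,-0.771]
    - [0,0,-0.771]

```text
t: 13.25
ee_pos: [569.0, 78.4, 157.9]
orientation: [-1.985, 2.432, -0.017]
ft_force: [0.7, -0.2, -2.2]
width: 55.9
```

Run:
```python
from h import *
st(); d=grab('wrist'); np.save('w4.npy',d,allow_pickle=True); parts(d,25,60,60); held(d,24,-5)
```

```text
t 13.2 tcp [569.   78.4 157.9] jaw -101.6 q [ 0.12  0.43  1.8  -0.01  0.91  1.9 ] F [ 0.7 -0.2 -2.2] M [0.04 0.06 0.04] w 55.9
2575 px [ 89. 220.] ctr [582.6 248.2] size [162.9  61.1] ang 39.4 z 39.3
448 px [240. 176.] ctr [602.3 100. ] size [16.9 17.3] ang 79.3 z 58.3
457 px [311. 176.] ctr [590.2  42.2] size [16.6 17.2] ang 78.3 z 58.2
1023 px [505. 186.] ctr [ 543.7 -130.5] size [17.9 33.2] ang 68.7 z 50.7
725 px [ 52. 290.] ctr [529.3 310.4] size [23.5 11.8] ang 26.8 z 50.6
held ctr [568.6  78. ] size [73.6 57.2] ang 78.3 z 176.8 delta [0.3 0.8] rows 225 327 cols 199 350
```

```bash
cat >> h.py <<'E'
from scipy.spatial.transform import Rotation as Rot
def plan(p,jaw):
    o=telemetry.get_obs(); a=np.radians(jaw); x=np.array([np.cos(a),np.sin(a),0]); z=np.array([0,0,-1.]); 
    T=np.stack([x,np.cross(z,x),z],1); R=Rot.from_rotvec(o['orientation']).as_matrix()
    print('travel',np.round((np.array(p)-o['ee_pos'])/400,4),'dr',np.round(Rot.from_matrix(T@R.T).as_rotvec()/(np.pi/2),4))
E
python3 - <<'E'
from h import *
st(); plan([567.7,77.1,75],-101.75);plan([567.7,77.1,17],-101.75)
E
```

```text
t 13.3 tcp [568.3  77.2 157.8] jaw -101.4 q [ 0.12  0.43  1.8  -0.01  0.91  1.9 ] F [ 0.1  0.6 -2.4] M [-0.04 -0.02 -0.01] w 55.5
travel [-0.0015 -0.0003 -0.2071] dr [ 0.0046  0.0052 -0.0034]
travel [-1.500e-03 -3.000e-04 -3.521e-01] dr [ 0.0046  0.0052 -0.0034]
```

jog_arm:
  travel:
    - [-0.0015,-0.0003,-0.05]
    - [-0.0015,-0.0003,-0.1]
    - [-0.0015,-0.0003,-0.15]
    - [-0.0015,-0.0003,-0.19]
    - [-0.0015,-0.0003,-0.207]
    - [-0.0015,-0.0003,-0.207]
    - [-0.0015,-0.0003,-0.207]
    - [-0.0015,-0.0003,-0.207]
    - [-0.0015,-0.0003,-0.207]
    - [-0.0015,-0.0003,-0.207]
  dr:
    - [0.0046,0.0052,-0.0034]
    - [0.0046,0.0052,-0.0034]
    - [0.0046,0.0052,-0.0034]
    - [0.0046,0.0052,-0.0034]
    - [0.0046,0.0052,-0.0034]
    - [0.0046,0.0052,-0.0034]
    - [0.0046,0.0052,-0.0034]
    - [0.0046,0.0052,-0.0034]
    - [0.0046,0.0052,-0.0034]
    - [0.0046,0.0052,-0.0034]

```text
t: 14.3
ee_pos: [568.1, 77.1, 75.6]
orientation: [-1.982, 2.436, -0.001]
ft_force: [-0.4, 0.1, -1.5]
width: 55.9
```

Run:
```python
from h import *
st(); plan([567.4,77.1,17],-101.75); d=grab('wrist'); np.save('w5.npy',d,allow_pickle=True); save(d,'w5.png',(140,120,420,400),2); held(d,24,-5)
st(); plan([567.4,77.1,17],-101.75)
```

```text
t 14.3 tcp [568.1  77.1  75.6] jaw -101.7 q [ 0.11  0.55  1.83 -0.    0.76  1.89] F [-0.4  0.1 -1.5] M [ 0.01  0.05 -0.03] w 55.9
travel [-1.700e-03 -1.000e-04 -1.466e-01] dr [-0.0001  0.0007 -0.0001]
held ctr [567.6  76.7] size [73.5 57.7] ang 78.3 z 94.5 delta [-0.4 -0.4] rows 226 327 cols 199 349
t 14.3 tcp [568.   77.2  75.5] jaw -101.7 q [ 0.11  0.55  1.83 -0.    0.76  1.89] F [-0.3  0.  -1.7] M [ 0.05 -0.01 -0.  ] w 55.6
travel [-0.0015 -0.0002 -0.1463] dr [-0.0001  0.0005 -0.0001]
```

View pics/w5.png

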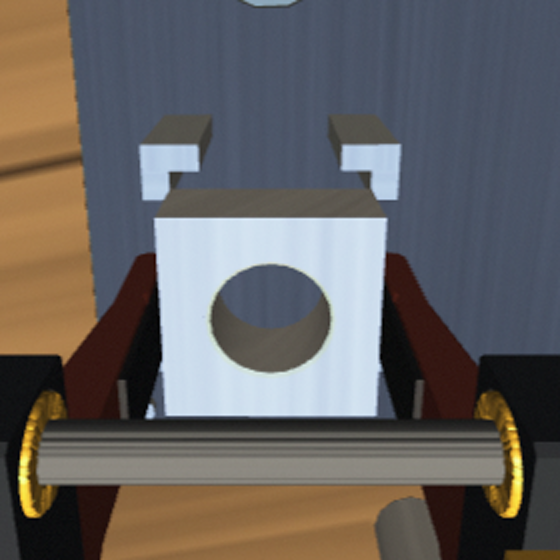

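The crop shows the housing at crop (270,317), square with the pocket corners at (170,165) and (370,165) and centred to about 0.5 mm. I'm lowering it.

jog_arm:
  travel:
    - [-0.001,0.0005,-0.02]
    - [-0.001,0.0005,-0.04]
    - [-0.001,0.0005,-0.06]
    - [-0.001,0.0005,-0.08]
    - [-0.001,0.0005,-0.1]
    - [-0.001,0.0005,-0.12]
    - [-0.001,0.0005,-0.135]
    - [-0.001,0.0005,-0.144]
    - [-0.001,0.0005,-0.146]
    - [-0.001,0.0005,-0.146]
  dr:
    - [0,0,0]
    - [0,0,0]
    - [0,0,0]
    - [0,0,0]
    - [0,0,0]
    - [0,0,0]
    - [0,0,0]
    - [0,0,0]
    - [0,0,0]
    - [0,0,0]

```text
t: 15.35
ee_pos: [567.6, 77.4, 17.2]
orientation: [-1.982, 2.436, -0.001]
ft_force: [-0.1, 0.4, -1.3]
width: 55.7
```

Run:
```python
from h import *
st()
```

```text
t 15.3 tcp [567.6  77.4  17.2] jaw -101.7 q [ 0.11  0.65  1.84 -0.    0.65  1.89] F [-0.1  0.4 -1.3] M [0.02 0.03 0.06] w 55.7
```

jog_arm:
  travel:
    - [0,0,0]
    - [0,0,0]
    - [0,0,0]
    - [0,0,0]
    - [0,0,0.02]
    - [0,0,0.08]
    - [0,0,0.18]
    - [0,0,0.29]
    - [0,0,0.4]
    - [0,0,0.5]
  dr:
    - [0,0,0]
    - [0,0,0]
    - [0,0,0]
    - [0,0,0]
    - [0,0,0]
    - [0,0,0]
    - [0,0,0]
    - [0,0,0]
    - [0,0,0]
    - [0,0,0]
  hand: 0.6

```text
t: 16.35
ee_pos: [567.6, 77.3, 220.0]
orientation: [-1.982, 2.435, -0.002]
ft_force: [0.8, -0.8, -0.2]
width: 70.4
```

Run:
```python
from h import *
st(); d=grab('wrist'); np.save('w6.npy',d,allow_pickle=True); parts(d,25,75,60);parts(grab('top'),5,35,100)
```

```text
t 16.4 tcp [567.6  77.3 220. ] jaw -101.7 q [ 0.11  0.35  1.75 -0.    1.04  1.89] F [ 0.8 -0.8 -0.2] M [0.03 0.02 0.01] w 70.4
2630 px [21. 95.] ctr [711.7 304.3] size [19.5 55.4] ang 64.9 z 62.2
2031 px [107. 203.] ctr [589.7 271.6] size [208.9 103.9] ang 54.8 z 39.6
3227 px [275. 190.] ctr [567.4  77.4] size [75.4 76.4] ang 78.3 z 43.2
896 px [470. 173.] ctr [ 546.4 -129.7] size [11.8 31.1] ang 56.4 z 62.3
976 px [ 24. 273.] ctr [523.4 399.8] size [83.5  6.8] ang 15.9 z 37.5
880 px [ 80. 267.] ctr [526.4 316.3] size [23.2 24. ] ang 50.2 z 69.7
644 px [326. 311.] ctr [408.7  45.9] size [11.6 31.1] ang 1.6 z 61.5
399 px [229. 136.] ctr [828.6  87.6] size [21.  97.7] ang 56.3 z 24.1
372 px [339. 182.] ctr [ 706.7 -201.2] size [178.7  37. ] ang 23.4 z 9.4
592 px [121. 231.] ctr [540.4 381.1] size [108.3 230.8] ang 72.1 z 21.2
1647 px [266. 235.] ctr [551.7  -3. ] size [ 99.2 205.6] ang 85.2 z 13.4
6001 px [475. 305.] ctr [ 397.2 -553.6] size [499.3  81.4] ang 3.4 z 23.8
355 px [393. 225.] ctr [ 590.2 -347.6] size [51.9 52.1] ang 55.7 z 13.6
249 px [ 65. 249.] ctr [501.7 509.5] size [137.8   3.7] ang 3.0 z 25.5
465 px [217. 236.] ctr [550.  116.1] size [54.8 87.1] ang 5.5 z 13.8
384 px [386. 279.] ctr [ 447.7 -329.5] size [56.6 56.2] ang 73.0 z 13.3
284 px [ 57. 398.] ctr [138.5 535. ] size [176.4  54.9] ang 80.7 z 26.7
321 px [278. 416.] ctr [100.7 -57.8] size [ 17.6 102.7] ang 1.6 z 13.3
```

jog_arm:
  travel:
    - [-0.02,-0.08,0.05]
    - [-0.05,-0.18,0.1]
    - [-0.08,-0.28,0.15]
    - [-0.11,-0.38,0.15]
    - [-0.14,-0.48,0.15]
    - [-0.17,-0.58,0.15]
    - [-0.2,-0.68,0.15]
    - [-0.23,-0.78,0.15]
    - [-0.26,-0.86,0.15]
    - [-0.27,-0.9,0.15]
  dr:
    - [0,0,0]
    - [0,0,0]
    - [0,0,0]
    - [0,0,-0.05]
    - [0,0,-0.054]
    - [0,0,-0.054]
    - [0,0,-0.054]
    - [0,0,-0.054]
    - [0,0,-0.054]
    - [0,0,-0.054]

```text
t: 17.45
ee_pos: [461.6, -284.3, 283.5]
orientation: [-1.869, 2.514, -0.01]
ft_force: [0.1, 0.2, -0.9]
width: 70.3
```

Run:
```python
from h import *
st(); d=grab('wrist'); parts(d,5,35,300);plan([447.6,-329.1,60],-106.6)
```

```text
t 17.4 tcp [ 461.6 -284.3  283.5] jaw -106.7 q [-0.58  0.23  1.76  0.01  1.14  1.28] F [ 0.1  0.2 -0.9] M [ 0.08  0.   -0.04] w 70.3
1362 px [178.  35.] ctr [ 670.7 -218.3] size [98.5 37.6] ang 21.1 z 8.0
6242 px [450. 142.] ctr [ 405.5 -523.3] size [419.3  19.2] ang 3.3 z 23.4
6549 px [475. 145.] ctr [ 380.7 -555. ] size [451.2  18.9] ang 3.5 z 23.3
6675 px [498. 143.] ctr [ 385.5 -584.7] size [422.5  19. ] ang 3.5 z 23.2
1669 px [294.  66.] ctr [ 589.2 -348.1] size [54.2 54.5] ang 73.4 z 12.7
12848 px [ 48. 170.] ctr [566.1  36.4] size [161.3 213.2] ang 78.3 z 12.8
1300 px [309. 176.] ctr [ 447.7 -329.2] size [56.2 55.1] ang 73.3 z 12.6
332 px [ 82. 275.] ctr [402.6  36.1] size [31.4 13.6] ang 25.8 z 26.6
633 px [198. 409.] ctr [ 96.1 -38.7] size [137.9  27.6] ang 89.9 z 12.1
travel [-0.0355 -0.1096 -0.5589] dr [0.0003 0.0073 0.0016]
```

jog_arm:
  travel:
    - [-0.02,-0.05,-0.05]
    - [-0.0355,-0.1,-0.15]
    - [-0.0355,-0.1096,-0.26]
    - [-0.0355,-0.1096,-0.37]
    - [-0.0355,-0.1096,-0.46]
    - [-0.0355,-0.1096,-0.53]
    - [-0.0355,-0.1096,-0.559]
    - [-0.0355,-0.1096,-0.559]
    - [-0.0355,-0.1096,-0.559]
    - [-0.0355,-0.1096,-0.559]
  dr:
    - [0,0.0073,0]
    - [0,0.0073,0]
    - [0,0.0073,0]
    - [0,0.0073,0]
    - [0,0.0073,0]
    - [0,0.0073,0]
    - [0,0.0073,0]
    - [0,0.0073,0]
    - [0,0.0073,0]
    - [0,0.0073,0]

```text
t: 18.5
ee_pos: [448.8, -329.7, 61.6]
orientation: [-1.874, 2.521, -0.005]
ft_force: [-0.2, 1.2, -0.8]
width: 70.0
```

Run:
```python
from h import *
st(); plan([447.7,-329.2,4],-106.7); d=grab('wrist'); parts(d,5,35,1000)
```

```text
t 18.5 tcp [ 448.8 -329.7   61.6] jaw -106.7 q [-0.65  0.56  1.87 -0.    0.71  1.21] F [-0.2  1.2 -0.8] M [ 0.04 -0.06  0.07] w 70.0
travel [-0.0026  0.0012 -0.1439] dr [0.0014 0.0014 0.0003]
4759 px [236.  26.] ctr [ 578.1 -344.9] size [55.3 32.2] ang 73.3 z 12.6
9393 px [542. 117.] ctr [ 449.1 -514.8] size [189.   15.5] ang 0.9 z 21.6
4723 px [274. 231.] ctr [ 447.6 -329.5] size [56.1 56.7] ang 73.4 z 12.5
```

jog_arm:
  travel:
    - [-0.0026,0.001,-0.04]
    - [-0.0026,0.001,-0.08]
    - [-0.0026,0.001,-0.12]
    - [-0.0026,0.001,-0.135]
    - [-0.0026,0.001,-0.144]
    - [-0.0026,0.001,-0.144]
    - [-0.0026,0.001,-0.144]
    - [-0.0026,0.001,-0.144]
    - [-0.0026,0.001,-0.144]
    - [-0.0026,0.001,-0.144]
  dr:
    - [0,0,0]
    - [0,0,0]
    - [0,0,0]
    - [0,0,0]
    - [0,0,0]
    - [0,0,0]
    - [0,0,0]
    - [0,0,0]
    - [0,0,0]
    - [0,0,0]

```text
t: 19.55
ee_pos: [447.8, -329.4, 4.3]
orientation: [-1.874, 2.521, -0.006]
ft_force: [0.5, 0.0, -0.4]
width: 70.5
```

jog_arm:
  travel:
    - [0,0,0]
    - [0,0,0]
    - [0,0,0]
    - [0,0,0]
    - [0,0,0]
    - [0,0,0.03]
    - [0,0,0.1]
    - [0,0,0.2]
    - [0,0,0.3]
    - [0,0,0.35]
  dr:
    - [0,0,0]
    - [0,0,0]
    - [0,0,0]
    - [0,0,0]
    - [0,0,0]
    - [0,0,0]
    - [0,0,0]
    - [0,0,0]
    - [0,0,0]
    - [0,0,0]
  hand: -1

```text
t: 20.55
ee_pos: [448.8, -330.2, 148.1]
orientation: [-1.873, 2.52, -0.012]
ft_force: [0.4, -0.6, -2.0]
width: 55.6
```

Run:
```python
from h import *
st(); d=grab('wrist'); held(d,12,-4); plan([567.4,77.1,157],-101.75)
```

```text
t 20.6 tcp [ 448.8 -330.2  148.1] jaw -106.7 q [-0.66  0.42  1.84 -0.    0.87  1.21] F [ 0.4 -0.6 -2. ] M [ 0.03 -0.    0.  ] w 55.6
held ctr [ 448.3 -330.7] size [73.6 57.3] ang 73.6 z 156.0 delta [-1.6  0.3] rows 220 315 cols 203 345
travel [0.2939 1.0202 0.0171] dr [0.0043 0.0057 0.0554]
```

jog_arm:
  travel:
    - [0.02,0.07,0.02]
    - [0.05,0.17,0.03]
    - [0.08,0.28,0.03]
    - [0.11,0.39,0.03]
    - [0.14,0.5,0.03]
    - [0.17,0.6,0.03]
    - [0.2,0.7,0.03]
    - [0.23,0.8,0.03]
    - [0.26,0.9,0.03]
    - [0.285,0.98,0.03]
  dr:
    - [0.0043,0.0057,0.02]
    - [0.0043,0.0057,0.0554]
    - [0.0043,0.0057,0.0554]
    - [0.0043,0.0057,0.0554]
    - [0.0043,0.0057,0.0554]
    - [0.0043,0.0057,0.0554]
    - [0.0043,0.0057,0.0554]
    - [0.0043,0.0057,0.0554]
    - [0.0043,0.0057,0.0554]
    - [0.0043,0.0057,0.0554]

```text
t: 21.6
ee_pos: [563.6, 63.2, 161.6]
orientation: [1.983, -2.436, -0.001]
ft_force: [0.0, -0.4, -1.7]
width: 55.7
```

Run:
```python
from h import *
st(); plan([567.4,77.1,80],-101.75)
```

```text
t 21.6 tcp [563.6  63.2 161.6] jaw -101.7 q [0.09 0.42 1.8  0.   0.92 1.87] F [ 0.  -0.4 -1.7] M [ 0.05  0.01 -0.03] w 55.7
travel [ 0.0095  0.0347 -0.2041] dr [-0.     -0.0005 -0.0006]
```

jog_arm:
  travel:
    - [0.0095,0.0347,0]
    - [0.0095,0.0347,-0.02]
    - [0.0095,0.0347,-0.06]
    - [0.0095,0.0347,-0.12]
    - [0.0095,0.0347,-0.17]
    - [0.0095,0.0347,-0.2]
    - [0.0095,0.0347,-0.204]
    - [0.0095,0.0347,-0.204]
    - [0.0095,0.0347,-0.204]
    - [0.0095,0.0347,-0.204]
  dr:
    - [0,0,0]
    - [0,0,0]
    - [0,0,0]
    - [0,0,0]
    - [0,0,0]
    - [0,0,0]
    - [0,0,0]
    - [0,0,0]
    - [0,0,0]
    - [0,0,0]

```text
t: 22.6
ee_pos: [568.1, 77.1, 81.0]
orientation: [-1.983, 2.436, -0.001]
ft_force: [0.2, 0.7, -1.9]
width: 55.9
```

Run:
```python
from h import *
d=grab('wrist'); held(d,12,-4); st(); plan([567.4,77.1,40.5],-101.75); 
W=cloud(d);m=abs(W[...,2]-58)<1.5
n,l,s,c=cv2.connectedComponentsWithStats(m.astype(np.uint8))
for i in range(1,n):
    if s[i,4]>300: P=W[l==i]; print(c[i],cv2.minAreaRect(P[:,:2].astype(np.float32)))
```

```text
held ctr [567.6  76.6] size [73.6 57.3] ang 78.4 z 88.8 delta [-0.4 -0.5] rows 219 315 cols 205 345
t 22.6 tcp [568.   77.1  80.9] jaw -101.7 q [0.11 0.55 1.83 0.   0.77 1.89] F [ 0.2 -0.2 -1.2] M [-0.02 -0.05  0.07] w 55.4
travel [-1.500e-03 -1.000e-04 -1.011e-01] dr [-0.0002  0.0005 -0.0006]
[222.99633028 200.4       ] ((602.407958984375, 99.9709243774414), (17.200485229492188, 16.935327529907227), 78.46931457519531)
[325.11531532 200.34594595] ((590.4345092773438, 42.133567810058594), (17.115739822387695, 17.020626068115234), 78.29541778564453)
```

jog_arm:
  travel:
    - [-0.001,0.0005,-0.02]
    - [-0.001,0.0005,-0.04]
    - [-0.001,0.0005,-0.055]
    - [-0.001,0.0005,-0.07]
    - [-0.001,0.0005,-0.08]
    - [-0.001,0.0005,-0.09]
    - [-0.001,0.0005,-0.097]
    - [-0.001,0.0005,-0.1]
    - [-0.001,0.0005,-0.101]
    - [-0.001,0.0005,-0.101]
  dr:
    - [0,0,0]
    - [0,0,0]
    - [0,0,0]
    - [0,0,0]
    - [0,0,0]
    - [0,0,0]
    - [0,0,0]
    - [0,0,0]
    - [0,0,0]
    - [0,0,0]

```text
t: 23.65
ee_pos: [567.7, 77.3, 40.7]
orientation: [-1.983, 2.435, -0.001]
ft_force: [-0.4, -0.6, -1.9]
width: 55.6
```

Run:
```python
from h import *
st()
```

```text
t 23.6 tcp [567.7  77.3  40.7] jaw -101.7 q [0.11 0.61 1.84 0.   0.69 1.89] F [-0.4 -0.6 -1.9] M [ 0.01  0.01 -0.07] w 55.6
```

jog_arm:
  travel:
    - [0,0,0]
    - [0,0,0]
    - [0,0,0]
    - [0,0,0]
    - [0,0,0.02]
    - [0,0,0.08]
    - [0,0,0.18]
    - [0,0,0.29]
    - [0,0,0.4]
    - [0,0,0.45]
  dr:
    - [0,0,0]
    - [0,0,0]
    - [0,0,0]
    - [0,0,0]
    - [0,0,0]
    - [0,0,0]
    - [0,0,0]
    - [0,0,0]
    - [0,0,0]
    - [0,0,0]
  hand: 0.6

```text
t: 24.65
ee_pos: [569.5, 77.5, 225.6]
orientation: [-1.98, 2.431, -0.006]
ft_force: [-0.2, -0.3, 0.5]
width: 70.3
```

jog_arm:
  travel:
    - [0.005,-0.08,0.05]
    - [0.01,-0.19,0.1]
    - [0.015,-0.3,0.15]
    - [0.02,-0.4,0.15]
    - [0.025,-0.5,0.15]
    - [0.03,-0.6,0.15]
    - [0.035,-0.7,0.15]
    - [0.04,-0.8,0.15]
    - [0.045,-0.88,0.15]
    - [0.05,-0.95,0.15]
  dr:
    - [0,0,0]
    - [0,0,0]
    - [0,0,0]
    - [0,0,0]
    - [0,0,0]
    - [0,0,0]
    - [0,0,0]
    - [0,0,0]
    - [0,0,0]
    - [0,0,0]

```text
t: 25.65
ee_pos: [589.1, -304.3, 286.2]
orientation: [-1.978, 2.432, -0.007]
ft_force: [-0.2, 0.6, -0.2]
width: 70.1
```

Run:
```python
from h import *
st(); d=grab('wrist'); parts(d,5,35,1000); t=grab('top'); W=cloud(t)
m=(np.hypot(W[...,0]-567.3,W[...,1]-77.1)<27); print('stack top z',np.percentile(W[m][:,2],[5,25,50,75,95]).round(1))
m=(abs(W[...,2]-48)<3)&(np.hypot(W[...,0]-567.3,W[...,1]-77.1)<45); print(cv2.minAreaRect(W[m][:,:2].astype(np.float32)))
plan([589.2,-347.7,60],-101.75)
```

```text
t 25.6 tcp [ 589.1 -304.3  286.2] jaw -101.7 q [-0.5   0.42  1.49  0.    1.23  1.28] F [-0.2  0.6 -0.2] M [ 0.04 -0.06  0.  ] w 70.1
2036 px [180. 102.] ctr [ 707.2 -201.3] size [179.1  37.5] ang 23.2 z 8.0
4186 px [477. 189.] ctr [ 494.8 -578. ] size [307.7  18.5] ang 3.5 z 23.3
3921 px [455. 193.] ctr [ 496.4 -548.2] size [300.9  17.9] ang 3.4 z 23.3
3698 px [433. 196.] ctr [ 498.6 -517.9] size [292.9  18.6] ang 3.2 z 23.3
1659 px [ 42. 158.] ctr [674.6  -0.8] size [131.1  28.7] ang 78.4 z 12.7
1267 px [305. 168.] ctr [ 589.5 -347.7] size [54.2 54.3] ang 79.7 z 12.7
9680 px [ 64. 244.] ctr [557.5  47.7] size [179.4 188.8] ang 78.3 z 12.8
stack top z [ 9.  16.5 46.2 48.6 51.5]
((567.8673706054688, 74.15223693847656), (68.30856323242188, 63.542423248291016), 85.900634765625)
travel [ 1.000e-04 -1.051e-01 -5.648e-01] dr [0.     0.0049 0.0014]
```

jog_arm:
  travel:
    - [0,-0.05,-0.05]
    - [0,-0.1,-0.15]
    - [0,-0.107,-0.26]
    - [0,-0.107,-0.37]
    - [0,-0.107,-0.46]
    - [0,-0.107,-0.53]
    - [0,-0.107,-0.565]
    - [0,-0.107,-0.565]
    - [0,-0.107,-0.565]
    - [0,-0.107,-0.565]
  dr:
    - [0,0.005,0]
    - [0,0.005,0]
    - [0,0.005,0]
    - [0,0.005,0]
    - [0,0.005,0]
    - [0,0.005,0]
    - [0,0.005,0]
    - [0,0.005,0]
    - [0,0.005,0]
    - [0,0.005,0]

```text
t: 26.75
ee_pos: [590.4, -349.0, 62.1]
orientation: [-1.979, 2.438, -0.005]
ft_force: [-1.0, -0.3, -0.7]
width: 70.7
```

Run:
```python
from h import *
d=grab('wrist'); parts(d,5,35,1000); st(); plan([589.5,-347.7,4],-101.75)
```

```text
4651 px [ 60. 154.] ctr [ 677.1 -215. ] size [113.3  37.9] ang 22.8 z 7.8
13960 px [525. 195.] ctr [ 569.4 -521.8] size [152.4  37.5] ang 2.7 z 22.3
4510 px [273. 231.] ctr [ 589.4 -348.3] size [55.1 55.1] ang 30.6 z 12.6
t 26.8 tcp [ 590.3 -349.    62.1] jaw -101.9 q [-0.55  0.7   1.57 -0.    0.87  1.23] F [-0.4 -0.4  0.3] M [ 0.04  0.03 -0.06] w 70.4
travel [-0.0021  0.0033 -0.1451] dr [0.0011 0.0017 0.0013]
```

jog_arm:
  travel:
    - [-0.0023,0.0018,-0.04]
    - [-0.0023,0.0018,-0.08]
    - [-0.0023,0.0018,-0.12]
    - [-0.0023,0.0018,-0.135]
    - [-0.0023,0.0018,-0.145]
    - [-0.0023,0.0018,-0.145]
    - [-0.0023,0.0018,-0.145]
    - [-0.0023,0.0018,-0.145]
    - [-0.0023,0.0018,-0.145]
    - [-0.0023,0.0018,-0.145]
  dr:
    - [0,0.0015,0.001]
    - [0,0.0015,0.001]
    - [0,0.0015,0.001]
    - [0,0.0015,0.001]
    - [0,0.0015,0.001]
    - [0,0.0015,0.001]
    - [0,0.0015,0.001]
    - [0,0.0015,0.001]
    - [0,0.0015,0.001]
    - [0,0.0015,0.001]

```text
t: 27.8
ee_pos: [589.7, -348.4, 4.6]
orientation: [1.981, -2.437, 0.004]
ft_force: [-0.5, -0.5, -0.5]
width: 70.8
```

jog_arm:
  travel:
    - [0,0,0]
    - [0,0,0]
    - [0,0,0]
    - [0,0,0]
    - [0,0,0]
    - [0,0,0.03]
    - [0,0,0.1]
    - [0,0,0.2]
    - [0,0,0.3]
    - [0,0,0.4]
  dr:
    - [0,0,0]
    - [0,0,0]
    - [0,0,0]
    - [0,0,0]
    - [0,0,0]
    - [0,0,0]
    - [0,0,0]
    - [0,0,0]
    - [0,0,0]
    - [0,0,0]
  hand: -1

```text
t: 28.8
ee_pos: [589.2, -348.2, 166.4]
orientation: [1.981, -2.437, 0.003]
ft_force: [1.1, -0.8, -2.0]
width: 55.2
```

Run:
```python
from h import *
d=grab('wrist'); held(d,12,-4); st(); plan([567.4,77.1,165],-101.75)
```

```text
held ctr [ 596.8 -321.1] size [23.5  7.8] ang 11.1 z 182.2 delta [ 4.1 29.2] rows 255 298 cols 202 223
t 28.9 tcp [ 592.7 -350.3  174.2] jaw -101.8 q [-0.55  0.56  1.52 -0.    1.05  1.23] F [ 1.8 -0.9  3.6] M [-0.03 -0.13  0.04] w 55.2
travel [-0.0632  1.0686 -0.023 ] dr [0.0048 0.0061 0.0003]
```

jog_arm:
  travel:
    - [-0.005,0.07,0]
    - [-0.01,0.17,0]
    - [-0.015,0.28,0]
    - [-0.02,0.39,0]
    - [-0.03,0.5,0]
    - [-0.035,0.6,0]
    - [-0.04,0.71,0]
    - [-0.05,0.81,0]
    - [-0.055,0.91,0]
    - [-0.06,0.99,0]
  dr:
    - [0.0048,0.006,0]
    - [0.0048,0.006,0]
    - [0.0048,0.006,0]
    - [0.0048,0.006,0]
    - [0.0048,0.006,0]
    - [0.0048,0.006,0]
    - [0.0048,0.006,0]
    - [0.0048,0.006,0]
    - [0.0048,0.006,0]
    - [0.0048,0.006,0]

```text
t: 29.85
ee_pos: [568.2, 47.8, 174.6]
orientation: [-1.982, 2.436, -0.0]
ft_force: [0.8, -0.3, -1.1]
width: 55.0
```

Run:
```python
from h import *
st(); d=grab('wrist');d=grab('wrist');d=grab('wrist'); held(d,12,-4);st(); plan([567.4,77.1,92],-101.75)
```

```text
t 29.9 tcp [568.2  47.8 174.6] jaw -101.7 q [0.06 0.4  1.79 0.   0.95 1.84] F [ 0.8 -0.3 -1.1] M [-0.01 -0.04 -0.06] w 55.0
held ctr [570.5  51.6] size [65.7 55.9] ang 47.8 z 182.1 delta [2.1 4.3] rows 220 314 cols 204 344
t 30.0 tcp [568.4  47.3 174.5] jaw -101.6 q [0.06 0.4  1.79 0.   0.95 1.84] F [-0.3  0.1 -2.1] M [ 0.05 -0.03  0.  ] w 55.3
travel [-0.0025  0.0745 -0.2063] dr [-0.      0.0002 -0.0018]
```

jog_arm:
  travel:
    - [0,0.04,0]
    - [-0.0025,0.0745,-0.02]
    - [-0.0025,0.0745,-0.06]
    - [-0.0025,0.0745,-0.12]
    - [-0.0025,0.0745,-0.17]
    - [-0.0025,0.0745,-0.2]
    - [-0.0025,0.0745,-0.206]
    - [-0.0025,0.0745,-0.206]
    - [-0.0025,0.0745,-0.206]
    - [-0.0025,0.0745,-0.206]
  dr:
    - [0,0,0]
    - [0,0,0]
    - [0,0,0]
    - [0,0,0]
    - [0,0,0]
    - [0,0,0]
    - [0,0,0]
    - [0,0,0]
    - [0,0,0]
    - [0,0,0]

```text
t: 31.0
ee_pos: [568.1, 77.1, 93.1]
orientation: [-1.985, 2.433, -0.002]
ft_force: [-0.8, -0.2, -2.4]
width: 55.2
```

Run:
```python
from h import *
d=grab('wrist'); np.save('w7.npy',d,allow_pickle=True); st(); plan([567.4,77.2,52.5],-101.75)
W=cloud(d); z0=telemetry.get_obs()['ee_pos'][2]+8
m=(abs(W[...,2]-z0)<1.5); vv,uu=np.where(m); k=(vv>215)&(vv<320)&(uu>215)&(uu<335); P=W[vv[k],uu[k]]; c=cv2.minEnclosingCircle(P[:,:2].astype(np.float32)); print(k.sum(),c, P[:,2].mean())
```

```text
t 31.1 tcp [568.   77.1  93. ] jaw -101.6 q [ 0.11  0.53  1.83 -0.    0.79  1.89] F [-0.5  0.2 -1.5] M [-0.    0.04  0.04] w 55.1
travel [-1.600e-03  1.000e-04 -1.013e-01] dr [-0.0001  0.0013 -0.0017]
7213 ((571.6019897460938, 75.52078247070312), 32.171722412109375) 100.6239817553624
```

Run:
```python
from h import *
d=np.load('w7.npy',allow_pickle=True).item(); W=cloud(d); m=(abs(W[...,2]-101)<1.5); save(d,'w7.png',(140,120,420,400),2)
t=np.array([568.0,77.1]); e=np.array([.979,-.204]); f=np.array([.204,.979])
P=W[m][:,:2]-t; a=P@e; b=P@f; k=(np.hypot(a,b)<33)
for s in (-20,-10,0,10,20):
    q=k&(abs(b-s)<1.5); print(s,a[q].min().round(1),a[q].max().round(1))
```

```text
-20 -21.0 20.3
-10 -26.3 25.8
0 -28.2 27.7
10 -25.9 25.5
20 -19.7 19.8
```

View pics/w7.png

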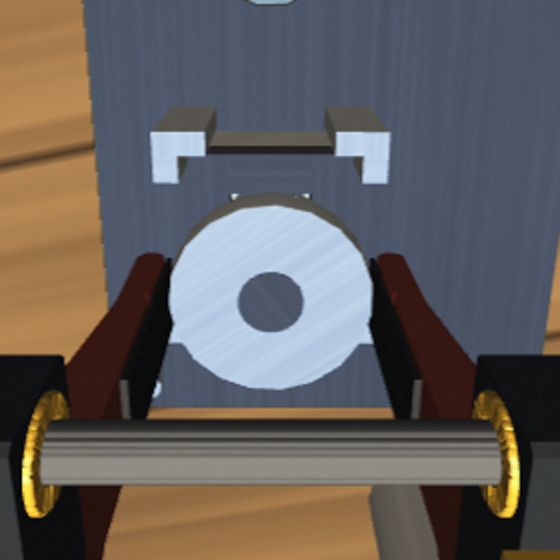

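The disc at crop (271,300) is held centred between the corners at (182,155) and (362,155). Lowering it onto the spacer.

jog_arm:
  travel:
    - [-0.001,0.0001,-0.02]
    - [-0.001,0.0001,-0.04]
    - [-0.001,0.0001,-0.055]
    - [-0.001,0.0001,-0.07]
    - [-0.001,0.0001,-0.08]
    - [-0.001,0.0001,-0.09]
    - [-0.001,0.0001,-0.097]
    - [-0.001,0.0001,-0.1]
    - [-0.001,0.0001,-0.101]
    - [-0.001,0.0001,-0.101]
  dr:
    - [0,0,0]
    - [0,0,0]
    - [0,0,0]
    - [0,0,0]
    - [0,0,0]
    - [0,0,0]
    - [0,0,0]
    - [0,0,0]
    - [0,0,0]
    - [0,0,0]

```text
t: 32.05
ee_pos: [567.8, 77.2, 52.8]
orientation: [-1.984, 2.433, -0.002]
ft_force: [-1.1, 0.9, -2.7]
width: 55.0
```

Run:
```python
from h import *
st()
d=np.load('w7.npy',allow_pickle=True).item(); W=cloud(d); print('centre z',W[270,275,2], 'rim z',W[270,240,2])
```

```text
t 32.0 tcp [567.8  77.2  52.8] jaw -101.6 q [ 0.11  0.59  1.84 -0.    0.71  1.89] F [-1.1  0.9 -2.7] M [ 0.06 -0.03  0.02] w 55.0
centre z 100.8826264795658 rim z 100.54013374536228
```

jog_arm:
  travel:
    - [0,0,0]
    - [0,0,0]
    - [0,0,0]
    - [0,0,0]
    - [0,0,0.02]
    - [0,0,0.08]
    - [0,0,0.18]
    - [0,0,0.29]
    - [0,0,0.4]
    - [0,0,0.45]
  dr:
    - [0,0,0]
    - [0,0,0]
    - [0,0,0]
    - [0,0,0]
    - [0,0,0]
    - [0,0,0]
    - [0,0,0]
    - [0,0,0]
    - [0,0,0]
    - [0,0,0]
  hand: 0.6

```text
t: 33.05
ee_pos: [569.5, 77.4, 237.8]
orientation: [-1.981, 2.429, -0.007]
ft_force: [0.0, -0.1, -0.7]
width: 70.4
```

Run:
```python
from h import *
st(); d=grab('wrist');d=grab('wrist');np.save('w8.npy',d,allow_pickle=True); save(d,'w8.png',(100,60,460,330),2)
W=cloud(d); t=np.array([567.3,77.1]); e=np.array([.979,-.204]); f=np.array([.204,.979])
P=W[...,:2]-t; a=P@e; b=P@f; m=(np.hypot(a,b)<30)
print('z in pocket',np.nanpercentile(W[m][:,2],[1,10,50,90,99]).round(1))
k=(abs(W[...,2]-60)<3)&(np.hypot(a,b)<32)&(W[...,2]>59.3); print(cv2.minEnclosingCircle(np.stack([a[k],b[k]],1).astype(np.float32)))
# arm pin & wing
k=(W[...,2]>100)&(W[...,2]<113); 
n,l,s,c=cv2.connectedComponentsWithStats(k.astype(np.uint8))
for i in range(1,n):
    if s[i,4]>40: Q=W[l==i]; print('100-113',s[i,4],c[i].round(),cv2.minAreaRect(Q[:,:2].astype(np.float32)),Q[:,2].max())
k=(W[...,2]>135)&(W[...,2]<150); Q=W[k]; print('wing',cv2.minAreaRect(Q[:,:2].astype(np.float32)),np.percentile(Q[:,2],[50,95]))
```

```text
t 33.0 tcp [569.5  77.4 237.8] jaw -101.6 q [ 0.11  0.33  1.74 -0.    1.07  1.89] F [ 0.  -0.1 -0.7] M [-0.02  0.02 -0.  ] w 70.4
z in pocket [ 37.9  59.8 337.8 349.3 353.9]
((-0.03817546367645264, 0.08774623274803162), 27.827861785888672)
100-113 277 [446.  77.] ((650.61181640625, -91.15156555175781), (13.549103736877441, 13.483379364013672), 8.168207168579102) 110.25895804960419
100-113 79 [375.  90.] ((652.2631225585938, -30.311120986938477), (17.81686019897461, 6.835732460021973), 16.109956741333008) 112.95917804810074
wing ((654.156982421875, -36.76503372192383), (42.02598190307617, 13.08794116973877), 28.927459716796875) [143.5251004  145.02867519]
```

View pics/w8.png

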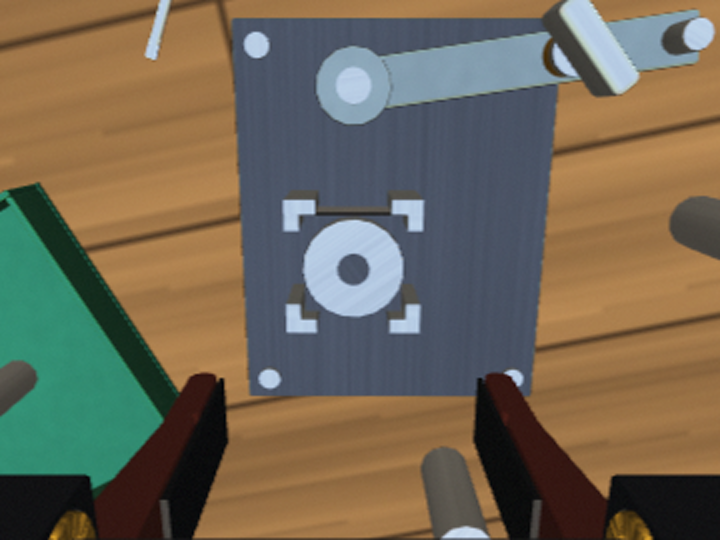

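The crop shows the disc at (353,270) centred between the four corners, with its top at z 60 mm. The wing is at (595,50), the pin at (695,35) and the hub at (353,85). The stack is within 0.1 mm of the pocket centre, so I'm going to the clamp pin.

jog_arm:
  travel:
    - [0.02,-0.03,0]
    - [0.04,-0.07,0]
    - [0.06,-0.12,0]
    - [0.08,-0.17,0]
    - [0.1,-0.22,0]
    - [0.13,-0.27,0]
    - [0.15,-0.32,0]
    - [0.17,-0.36,0]
    - [0.19,-0.4,0]
    - [0.2,-0.42,0]
  dr:
    - [0,0.005,0.09]
    - [0,0.005,0.18]
    - [0,0.005,0.27]
    - [0,0.005,0.36]
    - [0,0.005,0.45]
    - [0,0.005,0.54]
    - [0,0.005,0.63]
    - [0,0.005,0.72]
    - [0,0.005,0.81]
    - [0,0.005,0.9]
  hand: -0.318

```text
t: 34.15
ee_pos: [649.4, -91.8, 235.1]
orientation: [-3.088, 0.553, 0.013]
ft_force: [-0.2, 0.2, -0.6]
width: 29.8
```

Run:
```python
from h import *
st(); plan([650.6,-91.2,130],-3.7); plan([650.6,-91.2,90],-3.7)
```

```text
t 34.1 tcp [649.4 -91.8 235.1] jaw -20.3 q [-0.16  0.46  1.54  0.    1.15  0.19] F [-0.2  0.2 -0.6] M [-0.03  0.01 -0.01] w 29.8
travel [ 0.0029  0.0014 -0.2627] dr [-0.0027 -0.0052  0.1846]
travel [ 0.0029  0.0014 -0.3627] dr [-0.0027 -0.0052  0.1846]
```

jog_arm:
  travel:
    - [0.003,0.0014,-0.02]
    - [0.003,0.0014,-0.08]
    - [0.003,0.0014,-0.15]
    - [0.003,0.0014,-0.21]
    - [0.003,0.0014,-0.25]
    - [0.003,0.0014,-0.263]
    - [0.003,0.0014,-0.263]
    - [0.003,0.0014,-0.263]
    - [0.003,0.0014,-0.263]
    - [0.003,0.0014,-0.263]
  dr:
    - [-0.0027,-0.0052,0.09]
    - [-0.0027,-0.0052,0.1846]
    - [-0.0027,-0.0052,0.1846]
    - [-0.0027,-0.0052,0.1846]
    - [-0.0027,-0.0052,0.1846]
    - [-0.0027,-0.0052,0.1846]
    - [-0.0027,-0.0052,0.1846]
    - [-0.0027,-0.0052,0.1846]
    - [-0.0027,-0.0052,0.1846]
    - [-0.0027,-0.0052,0.1846]

```text
t: 35.15
ee_pos: [651.2, -91.3, 131.0]
orientation: [3.14, -0.101, 0.003]
ft_force: [-0.0, 0.2, 0.2]
width: 30.1
```

Run:
```python
from h import *
d=grab('wrist'); st(); plan([650.6,-91.2,90],-3.7); W=cloud(d)
k=(W[...,2]>104)&(W[...,2]<113)&(np.hypot(W[...,0]-650,W[...,1]+91)<14); Q=W[k]; print(k.sum(),cv2.minEnclosingCircle(Q[:,:2].astype(np.float32)))
```

```text
t 35.2 tcp [651.2 -91.3 130.9] jaw -3.7 q [-0.16  0.58  1.61 -0.    0.95 -0.09] F [ 0.   1.8 -0.7] M [-0.01 -0.06 -0.03] w 30.1
travel [-0.0014  0.0002 -0.1022] dr [ 0.0002  0.001  -0.    ]
358 ((650.5337524414062, -91.86156463623047), 7.081902980804443)
```

jog_arm:
  travel:
    - [-0.0015,-0.0012,-0.03]
    - [-0.0015,-0.0012,-0.06]
    - [-0.0015,-0.0012,-0.09]
    - [-0.0015,-0.0012,-0.101]
    - [-0.0015,-0.0012,-0.101]
    - [-0.0015,-0.0012,-0.101]
    - [-0.0015,-0.0012,-0.101]
    - [-0.0015,-0.0012,-0.101]
    - [-0.0015,-0.0012,-0.101]
    - [-0.0015,-0.0012,-0.101]
  dr:
    - [0,0,0]
    - [0,0,0]
    - [0,0,0]
    - [0,0,0]
    - [0,0,0]
    - [0,0,0]
    - [0,0,0]
    - [0,0,0]
    - [0,0,0]
    - [0,0,0]

```text
t: 36.2
ee_pos: [650.7, -91.8, 90.8]
orientation: [3.14, -0.101, 0.003]
ft_force: [-0.2, 0.9, -0.8]
width: 29.8
```

jog_arm:
  travel:
    - [0,0,0]
    - [0,0,0]
    - [0,0,0]
    - [0,0,0]
    - [0,0,0]
    - [0,0,0]
    - [0,0,0]
    - [0,0,0]
    - [0,0,0]
    - [0,0,0]
  dr:
    - [0,0,0]
    - [0,0,0]
    - [0,0,0]
    - [0,0,0]
    - [0,0,0]
    - [0,0,0]
    - [0,0,0]
    - [0,0,0]
    - [0,0,0]
    - [0,0,0]
  hand: -1

```text
t: 37.2
ee_pos: [650.8, -91.8, 90.8]
orientation: [3.14, -0.101, 0.004]
ft_force: [1.3, 0.5, 0.3]
width: 13.3
```

```bash
cat >> h.py <<'E'
def arc(step,n=10):
    # rows following the pivot circle from the current TCP, step deg per row
    p=telemetry.get_obs()['ee_pos'][:2]; c=np.array([660.3,57.8]); v=p-c; a0=np.arctan2(v[1],v[0]); print('theta now',np.degrees(a0)%360-168.25,'r',np.hypot(*v))
    for i in range(1,n+1):
        a=a0+np.radians(step*i); q=c+150*np.array([np.cos(a),np.sin(a)]); print(i,np.round((q-p)/400,3),round(step*i/90,3))
E
python3 - <<'E'
from h import *
st(); arc(-5)
E
```

```text
t 37.2 tcp [650.8 -91.8  90.8] jaw -3.7 q [-0.16  0.63  1.63 -0.    0.88 -0.09] F [1.3 0.5 0.3] M [-0.07 -0.32 -0.02] w 13.3
theta now 98.13479280630128 r 149.89158255228423
1 [-0.033  0.003] -0.056
2 [-0.065  0.01 ] -0.111
3 [-0.096  0.019] -0.167
4 [-0.127  0.03 ] -0.222
5 [-0.156  0.045] -0.278
6 [-0.184  0.062] -0.333
7 [-0.21   0.081] -0.389
8 [-0.235  0.102] -0.444
9 [-0.258  0.126] -0.5
10 [-0.278  0.152] -0.556
```

jog_arm:
  travel:
    - [-0.033,0.003,0]
    - [-0.065,0.01,0]
    - [-0.096,0.019,0]
    - [-0.127,0.03,0]
    - [-0.156,0.045,0]
    - [-0.184,0.062,0]
    - [-0.21,0.081,0]
    - [-0.235,0.102,0]
    - [-0.258,0.126,0]
    - [-0.278,0.152,0]
  dr:
    - [0,0,-0.056]
    - [0,0,-0.111]
    - [0,0,-0.167]
    - [0,0,-0.222]
    - [0,0,-0.278]
    - [0,0,-0.333]
    - [0,0,-0.389]
    - [0,0,-0.444]
    - [0,0,-0.5]
    - [0,0,-0.556]

```text
t: 38.2
ee_pos: [540.1, -31.0, 90.9]
orientation: [2.799, -1.424, 0.006]
ft_force: [5.1, -0.2, -4.0]
width: 13.3
```

Run:
```python
from h import *
st(); arc(-5,11); plan([513.5,88.3,91],-101.75)
```

```text
t 38.2 tcp [540.1 -31.   90.9] jaw -53.9 q [-0.08  0.49  1.9  -0.    0.75  0.87] F [ 5.1 -0.2 -4. ] M [-0.14 -0.79  0.08] w 13.3
theta now 48.20192763241886 r 149.4496475996548
1 [-0.019  0.026] -0.056
2 [-0.035  0.055] -0.111
3 [-0.048  0.085] -0.167
4 [-0.059  0.116] -0.222
5 [-0.067  0.148] -0.278
6 [-0.072  0.18 ] -0.333
7 [-0.074  0.212] -0.389
8 [-0.074  0.245] -0.444
9 [-0.07   0.278] -0.5
10 [-0.064  0.31 ] -0.556
11 [-0.055  0.341] -0.611
travel [-0.0665  0.2982  0.0003] dr [ 0.0023  0.001  -0.5312]
```

jog_arm:
  travel:
    - [-0.019,0.026,0]
    - [-0.035,0.055,0]
    - [-0.048,0.085,0]
    - [-0.059,0.116,0]
    - [-0.067,0.148,0]
    - [-0.072,0.18,0]
    - [-0.074,0.212,0]
    - [-0.074,0.245,0]
    - [-0.07,0.278,0]
    - [-0.066,0.3,0]
  dr:
    - [0,0,-0.056]
    - [0,0,-0.111]
    - [0,0,-0.167]
    - [0,0,-0.222]
    - [0,0,-0.278]
    - [0,0,-0.333]
    - [0,0,-0.389]
    - [0,0,-0.444]
    - [0,0,-0.5]
    - [0,0,-0.531]

```text
t: 39.2
ee_pos: [513.9, 88.9, 90.8]
orientation: [1.979, -2.436, 0.007]
ft_force: [-0.2, -42.7, -0.5]
width: 13.1
```

Run:
```python
from h import *
st(); arc(-1,2); plan([513.5,88.3,91],-101.75)
```

```text
t 39.2 tcp [513.9  88.9  90.8] jaw -101.8 q [ 0.15  0.47  1.94 -0.01  0.73  1.93] F [ -0.2 -42.7  -0.5] M [-7.91  0.28  0.14] w 13.1
theta now -0.23735604977883895 r 149.70008671400916
1 [0.001 0.007] -0.011
2 [0.002 0.013] -0.022
travel [-0.0009 -0.0015  0.0005] dr [0.0034 0.0001 0.0008]
```

jog_arm:
  travel:
    - [-0.0005,-0.0015,0]
    - [-0.0005,-0.0015,0]
    - [-0.0005,-0.0015,0]
    - [-0.0005,-0.0015,0]
    - [-0.0005,-0.0015,0.02]
    - [-0.0005,-0.0015,0.08]
    - [-0.0005,-0.0015,0.18]
    - [-0.0005,-0.0015,0.28]
    - [-0.0005,-0.0015,0.36]
    - [-0.0005,-0.0015,0.38]
  dr:
    - [0,0,0]
    - [0,0,0]
    - [0,0,0]
    - [0,0,0]
    - [0,0,0]
    - [0,0,0]
    - [0,0,0]
    - [0,0,0]
    - [0,0,0]
    - [0,0,0]
  hand: -0.318

```text
t: 40.2
ee_pos: [515.7, 88.6, 247.2]
orientation: [-1.979, 2.436, -0.012]
ft_force: [0.7, 0.2, -0.3]
width: 30.0
```

```bash
cat >> h.py <<'E'
def wing(d,lo=128,hi=150):
    W=cloud(d); k=(W[...,2]>lo)&(W[...,2]<hi)&(np.hypot(W[...,0]-567.3,W[...,1]-77.1)<32); 
    n,l,s,c=cv2.connectedComponentsWithStats(k.astype(np.uint8)); i=1+np.argmax(s[1:,4]); Q=W[l==i]; zt=np.percentile(Q[:,2],60); Q=Q[abs(Q[:,2]-zt)<2]
    r=cv2.minAreaRect(Q[:,:2].astype(np.float32)); a=r[2] if r[1][0]>r[1][1] else r[2]+90
    print('wing ctr',np.round(r[0],1),'size',np.round(r[1],1),'long-axis deg',round(a%180,1),'ztop',round(zt,1),len(Q))
def pin(d):
    W=cloud(d); k=(W[...,2]>104)&(W[...,2]<113)&(np.hypot(W[...,0]-513.5,W[...,1]-88.3)<20)
    if k.sum()<20: return print('pin unseen')
    c=np.array(cv2.minEnclosingCircle(W[k][:,:2].astype(np.float32))[0]); v=c-[660.3,57.8]; print('pin',c.round(1),'theta deg',round(np.degrees(np.arctan2(v[1],v[0]))-168.25,2))
E
python3 - <<'E'
from h import *
st(); 
for n in ('wrist','top'): d=grab(n); wing(d); pin(d)
plan([567.3,77.1,200],20)
E
```

```text
t 40.2 tcp [515.7  88.6 247.2] jaw -101.8 q [ 0.15  0.24  1.84 -0.01  1.06  1.93] F [ 0.7  0.2 -0.3] M [ 0.02  0.04 -0.05] w 30.0
wing ctr [567.4  77.1] size [11.8 41.3] long-axis deg 110.3 ztop 143.9 667
pin [513.8  87.8] theta deg 0.18Traceback (most recent call last):
  File "<stdin>", line 3, in <module>
  File "h.py", line 51, in wing
    n,l,s,c=cv2.connectedComponentsWithStats(k.astype(np.uint8)); i=1+np.argmax(s[1:,4]); Q=W[l==i]; zt=np.percentile(Q[:,2],60); Q=Q[abs(Q[:,2]-zt)<2]
                                                                      ~~~~~~~~~^^^^^^^^^
    return _wrapfunc(a, 'argmax', axis=axis, out=out, **kwds)
    return bound(*args, **kwds)
ValueError: attempt to get argmax of an empty sequence
```

jog_arm:
  travel:
    - [0.01,0,0]
    - [0.03,-0.01,0]
    - [0.06,-0.02,0]
    - [0.09,-0.028,0]
    - [0.12,-0.028,0]
    - [0.129,-0.028,0]
    - [0.129,-0.028,0]
    - [0.129,-0.028,-0.05]
    - [0.129,-0.028,-0.1]
    - [0.129,-0.028,-0.12]
  dr:
    - [0.003,0.01,0.09]
    - [0.003,0.01,0.18]
    - [0.003,0.01,0.27]
    - [0.003,0.01,0.36]
    - [0.003,0.01,0.45]
    - [0.003,0.01,0.54]
    - [0.003,0.01,0.63]
    - [0.003,0.01,0.72]
    - [0.003,0.01,0.81]
    - [0.003,0.01,0.9]

```text
t: 41.3
ee_pos: [563.5, 76.8, 192.3]
orientation: [3.085, -0.558, -0.022]
ft_force: [-0.0, 0.6, 0.7]
width: 29.9
```

Run:
```python
from h import *
st(); plan([567.3,77.1,165],20.3)
```

```text
t 41.3 tcp [563.5  76.8 192.3] jaw -20.5 q [ 0.12  0.39  1.77 -0.    1.    0.48] F [-0.   0.6  0.7] M [ 0.03 -0.02  0.04] w 29.9
travel [ 0.0096  0.0006 -0.0683] dr [ 0.0059 -0.0081  0.4533]
```

jog_arm:
  travel:
    - [0.0096,0.0006,-0.02]
    - [0.0096,0.0006,-0.04]
    - [0.0096,0.0006,-0.068]
    - [0.0096,0.0006,-0.068]
    - [0.0096,0.0006,-0.068]
    - [0.0096,0.0006,-0.068]
    - [0.0096,0.0006,-0.068]
    - [0.0096,0.0006,-0.068]
    - [0.0096,0.0006,-0.068]
    - [0.0096,0.0006,-0.068]
  dr:
    - [0.006,-0.008,0.09]
    - [0.006,-0.008,0.18]
    - [0.006,-0.008,0.27]
    - [0.006,-0.008,0.36]
    - [0.006,-0.008,0.44]
    - [0.006,-0.008,0.453]
    - [0.006,-0.008,0.453]
    - [0.006,-0.008,0.453]
    - [0.006,-0.008,0.453]
    - [0.006,-0.008,0.453]

```text
t: 42.3
ee_pos: [567.3, 77.1, 165.1]
orientation: [-3.093, -0.551, 0.0]
ft_force: [0.0, -1.0, 0.3]
width: 29.9
```

Run:
```python
from h import *
d=grab('wrist'); wing(d); st(); plan([567.3,77.1,119],20.3)
```

```text
wing ctr [566.9  77.1] size [11.6 41.8] long-axis deg 110.8 ztop 143.9 1054
t 42.4 tcp [567.3  77.1 165.1] jaw 20.2 q [ 0.11  0.42  1.79  0.    0.93 -0.24] F [ 0.1 -1.   0.8] M [-0.08 -0.1  -0.03] w 29.5
travel [-1.000e-04  1.000e-04 -1.154e-01] dr [-0.0001 -0.      0.0007]
```

jog_arm:
  travel:
    - [0,0,-0.03]
    - [0,0,-0.06]
    - [0,0,-0.09]
    - [0,0,-0.11]
    - [0,0,-0.1145]
    - [0,0,-0.1145]
    - [0,0,-0.1145]
    - [0,0,-0.1145]
    - [0,0,-0.1145]
    - [0,0,-0.1145]
  dr:
    - [0,0,0]
    - [0,0,0]
    - [0,0,0]
    - [0,0,0.005]
    - [0,0,0.005]
    - [0,0,0.005]
    - [0,0,0.005]
    - [0,0,0.005]
    - [0,0,0.005]
    - [0,0,0.005]

```text
t: 43.35
ee_pos: [567.5, 77.1, 119.7]
orientation: [-3.09, -0.564, -0.001]
ft_force: [-0.0, 0.2, -0.2]
width: 29.9
```

jog_arm:
  travel:
    - [0,0,0]
    - [0,0,0]
    - [0,0,0]
    - [0,0,0]
    - [0,0,0]
    - [0,0,0]
    - [0,0,0]
    - [0,0,0]
    - [0,0,0]
    - [0,0,0]
  dr:
    - [0,0,0]
    - [0,0,0]
    - [0,0,0]
    - [0,0,0]
    - [0,0,0]
    - [0,0,0]
    - [0,0,0]
    - [0,0,0]
    - [0,0,0]
    - [0,0,0]
  hand: -1

```text
t: 44.35
ee_pos: [567.9, 77.2, 119.8]
orientation: [-3.09, -0.564, -0.002]
ft_force: [3.9, 1.3, -0.1]
width: 11.8
```

jog_arm:
  travel:
    - [0,0,0]
    - [0,0,-0.0005]
    - [0,0,-0.0008]
    - [0,0,-0.001]
    - [0,0,-0.0014]
    - [0,0,-0.0017]
    - [0,0,-0.002]
    - [0,0,-0.0024]
    - [0,0,-0.0027]
    - [0,0,-0.003]
  dr:
    - [0,0,-0.07]
    - [0,0,-0.14]
    - [0,0,-0.21]
    - [0,0,-0.28]
    - [0,0,-0.35]
    - [0,0,-0.42]
    - [0,0,-0.49]
    - [0,0,-0.56]
    - [0,0,-0.63]
    - [0,0,-0.7]

```text
t: 45.35
ee_pos: [567.9, 77.2, 118.6]
orientation: [2.927, -1.14, 0.002]
ft_force: [1.8, 2.1, -0.2]
width: 11.8
```

Run:
```python
from h import *
st(); plan([567.3,77.1,117],-42)
```

```text
t 45.4 tcp [567.9  77.2 118.6] jaw -42.6 q [ 0.11  0.49  1.82 -0.    0.84  0.86] F [ 1.8  2.1 -0.2] M [ 0.26 -0.51  0.01] w 11.8
travel [-0.0015 -0.0003 -0.004 ] dr [0.0006 0.0006 0.0063]
```

jog_arm:
  travel:
    - [-0.001,0,0]
    - [-0.001,0,-0.0005]
    - [-0.001,0,-0.0008]
    - [-0.001,0,-0.001]
    - [-0.001,0,-0.0014]
    - [-0.001,0,-0.0017]
    - [-0.001,0,-0.002]
    - [-0.001,0,-0.0024]
    - [-0.001,0,-0.0027]
    - [-0.001,0,-0.003]
  dr:
    - [0,0,-0.08]
    - [0,0,-0.16]
    - [0,0,-0.24]
    - [0,0,-0.32]
    - [0,0,-0.4]
    - [0,0,-0.48]
    - [0,0,-0.56]
    - [0,0,-0.64]
    - [0,0,-0.72]
    - [0,0,-0.8]

```text
t: 46.35
ee_pos: [567.9, 77.3, 117.3]
orientation: [1.691, -2.647, 0.002]
ft_force: [4.8, 1.1, -3.4]
width: 11.9
```

Run:
```python
from h import *
st(); plan([567.3,77.1,117],-114)
```

```text
t 46.4 tcp [567.9  77.3 117.3] jaw -114.9 q [ 0.12  0.49  1.82 -0.    0.84  2.12] F [ 4.8  1.1 -3.4] M [ 0.39 -0.75  0.05] w 11.9
travel [-0.0014 -0.0005 -0.0007] dr [0.0007 0.0001 0.0095]
```

jog_arm:
  travel:
    - [0,0,0]
    - [0,0,0]
    - [0,0,0]
    - [0,0,0]
    - [0,0,0.02]
    - [0,0,0.06]
    - [0,0,0.1]
    - [0,0,0.12]
    - [0,0,0.12]
    - [0,0,0.12]
  dr:
    - [0,0,0]
    - [0,0,0]
    - [0,0,0]
    - [0,0,0]
    - [0,0,0]
    - [0,0,0]
    - [0,0,0]
    - [0,0,0]
    - [0,0,0]
    - [0,0,0]
  hand: -0.318

```text
t: 47.35
ee_pos: [567.7, 77.3, 165.2]
orientation: [1.691, -2.647, 0.002]
ft_force: [0.1, 0.1, 0.3]
width: 30.2
```

jog_arm:
  travel:
    - [0,0,0]
    - [0,0,0]
    - [0,0,0]
    - [0,0,0]
    - [0,0,0]
    - [0,0,0]
    - [0,0,0]
    - [0,0,0]
    - [0,0,0]
    - [0,0,0]
  dr:
    - [0,0,0.09]
    - [0,0,0.18]
    - [0,0,0.27]
    - [0,0,0.36]
    - [0,0,0.45]
    - [0,0,0.54]
    - [0,0,0.63]
    - [0,0,0.72]
    - [0,0,0.81]
    - [0,0,0.9]

```text
t: 48.35
ee_pos: [566.9, 77.2, 164.1]
orientation: [3.008, -0.905, -0.001]
ft_force: [0.3, -0.6, -0.4]
width: 30.2
```

jog_arm:
  travel:
    - [0,0,0]
    - [0,0,0]
    - [0,0,0]
    - [0,0,0]
    - [0,0,0]
    - [0,0,0]
    - [0,0,0]
    - [0,0,0]
    - [0,0,0]
    - [0,0,0]
  dr:
    - [0,0,0.09]
    - [0,0,0.18]
    - [0,0,0.27]
    - [0,0,0.36]
    - [0,0,0.45]
    - [0,0,0.54]
    - [0,0,0.63]
    - [0,0,0.72]
    - [0,0,0.81]
    - [0,0,0.9]

```text
t: 49.35
ee_pos: [566.3, 77.1, 163.1]
orientation: [2.872, 1.274, -0.003]
ft_force: [-0.5, -0.0, 0.7]
width: 30.1
```

Run:
```python
from h import *
d=grab('wrist'); wing(d); pin(d); st(); plan([567.3,77.1,165],65.5)
```

```text
wing ctr [566.8  76.7] size [11.8 41.7] long-axis deg 155.6 ztop 141.2 1037
pin [513.2  87.8] theta deg 0.23
t 49.4 tcp [566.3  77.1 163.1] jaw 48.2 q [ 0.11  0.42  1.79 -0.    0.93 -0.73] F [-0.1 -0.3 -0.5] M [-0.05 -0.11  0.04] w 29.9
travel [0.0025 0.0001 0.0048] dr [ 0.0008 -0.001   0.1918]
```

jog_arm:
  travel:
    - [0.0025,0,0]
    - [0.0025,0,0]
    - [0.0025,0,-0.02]
    - [0.0025,0,-0.05]
    - [0.0025,0,-0.08]
    - [0.0025,0,-0.105]
    - [0.0025,0,-0.115]
    - [0.0025,0,-0.115]
    - [0.0025,0,-0.115]
    - [0.0025,0,-0.115]
  dr:
    - [0,0,0.09]
    - [0,0,0.18]
    - [0,0,0.192]
    - [0,0,0.192]
    - [0,0,0.192]
    - [0,0,0.192]
    - [0,0,0.192]
    - [0,0,0.192]
    - [0,0,0.192]
    - [0,0,0.192]

```text
t: 50.4
ee_pos: [567.7, 77.1, 117.6]
orientation: [2.641, 1.699, -0.002]
ft_force: [-0.8, 0.5, -0.1]
width: 30.0
```

jog_arm:
  travel:
    - [0,0,0]
    - [0,0,0]
    - [0,0,0]
    - [0,0,0]
    - [0,0,0]
    - [0,0,0]
    - [0,0,0]
    - [0,0,0]
    - [0,0,0]
    - [0,0,0]
  dr:
    - [0,0,0]
    - [0,0,0]
    - [0,0,0]
    - [0,0,0]
    - [0,0,0]
    - [0,0,0]
    - [0,0,0]
    - [0,0,0]
    - [0,0,0]
    - [0,0,0]
  hand: -1

```text
t: 51.4
ee_pos: [568.0, 77.3, 117.8]
orientation: [2.641, 1.699, -0.001]
ft_force: [1.1, 1.2, 5.2]
width: 11.8
```

jog_arm:
  travel:
    - [0,0,0]
    - [0,0,0]
    - [0,0,0]
    - [0,0,-0.0004]
    - [0,0,-0.0006]
    - [0,0,-0.0008]
    - [0,0,-0.001]
    - [0,0,-0.001]
    - [0,0,-0.001]
    - [0,0,-0.001]
  dr:
    - [0,0,-0.03]
    - [0,0,-0.06]
    - [0,0,-0.09]
    - [0,0,-0.12]
    - [0,0,-0.15]
    - [0,0,-0.18]
    - [0,0,-0.21]
    - [0,0,-0.24]
    - [0,0,-0.27]
    - [0,0,-0.3]

```text
t: 52.4
ee_pos: [568.0, 77.3, 117.4]
orientation: [2.966, 1.033, -0.001]
ft_force: [-0.1, 1.1, 2.7]
width: 11.9
```

Run:
```python
from h import *
st(); print(telemetry.get_obs()['joint_torque'].round(2)); plan([567.3,77.1,117],30)
```

```text
t 52.4 tcp [568.   77.3 117.4] jaw 38.4 q [ 0.12  0.49  1.81 -0.    0.84 -0.55] F [-0.1  1.1  2.7] M [ 0.26 -0.22  0.07] w 11.9
[ -0.89 -50.72 -20.19  -0.29   0.23  -0.57]
travel [-0.0018 -0.0005 -0.001 ] dr [ 0.0007 -0.0002 -0.0934]
```

jog_arm:
  travel:
    - [0,0,0]
    - [0,0,0]
    - [0,0,-0.0002]
    - [0,0,-0.0004]
    - [0,0,-0.0006]
    - [0,0,-0.0006]
    - [0,0,-0.0007]
    - [0,0,-0.0008]
    - [0,0,-0.0008]
    - [0,0,-0.0008]
  dr:
    - [0,0,-0.02]
    - [0,0,-0.04]
    - [0,0,-0.06]
    - [0,0,-0.08]
    - [0,0,-0.1]
    - [0,0,-0.12]
    - [0,0,-0.14]
    - [0,0,-0.16]
    - [0,0,-0.18]
    - [0,0,-0.18]

```text
t: 53.4
ee_pos: [568.0, 77.3, 117.1]
orientation: [3.082, 0.604, -0.001]
ft_force: [0.0, 1.2, 3.3]
width: 11.8
```

Run:
```python
from h import *
st(); print(telemetry.get_obs()['joint_torque'].round(2)); d=grab('wrist'); wing(d,125)
```

```text
t 53.4 tcp [568.   77.3 117.1] jaw 22.2 q [ 0.12  0.49  1.81 -0.    0.84 -0.27] F [0.  1.2 3.3] M [ 0.25 -0.14 -0.04] w 11.8
[ -0.71 -50.34 -20.09  -0.3    0.15   0.28]
wing ctr [569.6  79. ] size [28.1 40.9] long-axis deg 130.0 ztop 140.5 1798
```

jog_arm:
  travel:
    - [0,0,0]
    - [0,0,0]
    - [0,0,-0.0002]
    - [0,0,-0.0004]
    - [0,0,-0.0006]
    - [0,0,-0.0006]
    - [0,0,-0.0007]
    - [0,0,-0.0008]
    - [0,0,-0.0008]
    - [0,0,-0.0008]
  dr:
    - [0,0,-0.02]
    - [0,0,-0.04]
    - [0,0,-0.06]
    - [0,0,-0.08]
    - [0,0,-0.1]
    - [0,0,-0.12]
    - [0,0,-0.14]
    - [0,0,-0.16]
    - [0,0,-0.18]
    - [0,0,-0.18]

```text
t: 54.45
ee_pos: [568.0, 77.3, 116.7]
orientation: [3.136, 0.167, -0.001]
ft_force: [-0.2, 1.1, 3.8]
width: 11.6
```

Run:
```python
from h import *
st(); print(telemetry.get_obs()['joint_torque'].round(2))
```

```text
t 54.5 tcp [568.   77.3 116.7] jaw 6.1 q [ 0.11  0.49  1.81 -0.    0.84  0.01] F [-0.2  1.1  3.8] M [ 0.23 -0.07  0.05] w 11.6
[ -0.86 -50.28 -20.07  -0.23   0.11   0.41]
```

jog_arm:
  travel:
    - [0,0,0]
    - [0,0,0]
    - [0,0,-0.0002]
    - [0,0,-0.0004]
    - [0,0,-0.0006]
    - [0,0,-0.0006]
    - [0,0,-0.0006]
    - [0,0,-0.0006]
    - [0,0,-0.0006]
    - [0,0,-0.0006]
  dr:
    - [0,0,-0.015]
    - [0,0,-0.03]
    - [0,0,-0.045]
    - [0,0,-0.06]
    - [0,0,-0.075]
    - [0,0,-0.09]
    - [0,0,-0.105]
    - [0,0,-0.12]
    - [0,0,-0.13]
    - [0,0,-0.13]

```text
t: 55.45
ee_pos: [568.1, 76.8, 116.7]
orientation: [3.136, -0.153, -0.001]
ft_force: [0.3, -1.0, 5.9]
width: 13.6
```

Run:
```python
from h import *
st(); print(telemetry.get_obs()['joint_torque'].round(2))
```

```text
t 55.5 tcp [568.1  76.8 116.7] jaw -5.6 q [ 0.11  0.49  1.81 -0.    0.84  0.21] F [ 0.3 -1.   5.9] M [-0.18 -0.04  1.02] w 13.6
[ -0.55 -49.24 -19.93   0.95  -0.11   1.17]
```

jog_arm:
  travel:
    - [0,0,0]
    - [0,0,0]
    - [0,0,0]
    - [0,0,0]
    - [0,0,0.02]
    - [0,0,0.06]
    - [0,0,0.1]
    - [0,0,0.12]
    - [0,0,0.12]
    - [0,0,0.12]
  dr:
    - [0,0,0]
    - [0,0,0]
    - [0,0,0]
    - [0,0,0]
    - [0,0,0]
    - [0,0,0]
    - [0,0,0]
    - [0,0,0]
    - [0,0,0]
    - [0,0,0]
  hand: -0.318

```text
t: 56.45
ee_pos: [568.0, 76.8, 164.6]
orientation: [3.136, -0.153, -0.001]
ft_force: [-0.3, 0.4, -0.3]
width: 30.1
```

Run:
```python
from h import *
d=grab('wrist'); wing(d); d=grab('wrist'); wing(d);pin(d); st(); plan([567.3,77.1,116.5],0)
```

```text
wing ctr [567.1  77.3] size [11.7 41.8] long-axis deg 96.4 ztop 140.1 1019
wing ctr [567.   77.2] size [11.5 41.6] long-axis deg 95.8 ztop 140.1 1020
pin [513.3  88.1] theta deg 0.09
t 56.5 tcp [567.6  76.7 164. ] jaw -5.6 q [ 0.11  0.42  1.79 -0.    0.93  0.21] F [ 0.1 -0.3  0.2] M [-0.06 -0.07 -0.01] w 29.9
travel [-0.0008  0.0009 -0.1188] dr [ 0.0013 -0.0012  0.0621]
```

jog_arm:
  travel:
    - [-0.001,0.001,0]
    - [-0.001,0.001,0]
    - [-0.001,0.001,-0.02]
    - [-0.001,0.001,-0.05]
    - [-0.001,0.001,-0.08]
    - [-0.001,0.001,-0.11]
    - [-0.001,0.001,-0.119]
    - [-0.001,0.001,-0.119]
    - [-0.001,0.001,-0.119]
    - [-0.001,0.001,-0.119]
  dr:
    - [0,0,0.09]
    - [0,0,0.13]
    - [0,0,0.13]
    - [0,0,0.13]
    - [0,0,0.13]
    - [0,0,0.13]
    - [0,0,0.13]
    - [0,0,0.13]
    - [0,0,0.13]
    - [0,0,0.13]

```text
t: 57.55
ee_pos: [567.6, 77.2, 116.9]
orientation: [3.135, 0.167, -0.001]
ft_force: [0.1, -0.5, -0.2]
width: 30.1
```

jog_arm:
  travel:
    - [0,0,0]
    - [0,0,0]
    - [0,0,0]
    - [0,0,0]
    - [0,0,0]
    - [0,0,0]
    - [0,0,0]
    - [0,0,0]
    - [0,0,0]
    - [0,0,0]
  dr:
    - [0,0,0]
    - [0,0,0]
    - [0,0,0]
    - [0,0,0]
    - [0,0,0]
    - [0,0,0]
    - [0,0,0]
    - [0,0,0]
    - [0,0,0]
    - [0,0,0]
  hand: -1

```text
t: 58.55
ee_pos: [568.0, 77.2, 117.2]
orientation: [3.135, 0.167, 0.0]
ft_force: [1.2, 0.3, 5.0]
width: 11.6
```

Run:
```python
from h import *
st(); plan([567.3,77.1,118.3],96.1)
```

```text
t 58.5 tcp [568.   77.2 117.2] jaw 6.1 q [ 0.12  0.49  1.81 -0.    0.84  0.01] F [1.2 0.3 5. ] M [-0.   -0.33  0.01] w 11.6
travel [-0.0018 -0.0003  0.0028] dr [9.000e-04 1.200e-03 9.999e-01]
```

jog_arm:
  travel:
    - [0,0,0.0003]
    - [0,0,0.0005]
    - [0,0,0.0008]
    - [0,0,0.001]
    - [0,0,0.0015]
    - [0,0,0.0018]
    - [0,0,0.002]
    - [0,0,0.0023]
    - [0,0,0.0026]
    - [0,0,0.003]
  dr:
    - [0,0,0.06]
    - [0,0,0.12]
    - [0,0,0.18]
    - [0,0,0.24]
    - [0,0,0.3]
    - [0,0,0.36]
    - [0,0,0.42]
    - [0,0,0.48]
    - [0,0,0.54]
    - [0,0,0.6]

```text
t: 59.55
ee_pos: [568.1, 77.3, 118.3]
orientation: [2.715, 1.577, 0.002]
ft_force: [2.0, -0.1, 3.8]
width: 12.1
```

Run:
```python
from h import *
st(); plan([567.3,77.1,118.5],96.2)
```

```text
t 59.5 tcp [568.1  77.3 118.3] jaw 60.3 q [ 0.12  0.49  1.82 -0.    0.84 -0.94] F [ 2.  -0.1  3.8] M [ 0.09 -0.41 -0.13] w 12.1
travel [-0.0019 -0.0004  0.0006] dr [2.000e-04 1.400e-03 3.988e-01]
```

jog_arm:
  travel:
    - [0,0,0.0003]
    - [0,0,0.0005]
    - [0,0,0.0008]
    - [0,0,0.001]
    - [0,0,0.0013]
    - [0,0,0.0015]
    - [0,0,0.0015]
    - [0,0,0.0015]
    - [0,0,0.0015]
    - [0,0,0.0015]
  dr:
    - [0,0,0.06]
    - [0,0,0.12]
    - [0,0,0.18]
    - [0,0,0.24]
    - [0,0,0.3]
    - [0,0,0.36]
    - [0,0,0.398]
    - [0,0,0.398]
    - [0,0,0.398]
    - [0,0,0.398]

```text
t: 60.55
ee_pos: [568.1, 77.3, 118.9]
orientation: [2.1, 2.335, 0.003]
ft_force: [0.1, 1.3, 4.8]
width: 12.0
```

jog_arm:
  travel:
    - [0,0,0]
    - [0,0,0]
    - [0,0,0]
    - [0,0,0]
    - [0,0,0.02]
    - [0,0,0.06]
    - [0,0,0.1]
    - [0,0,0.12]
    - [0,0,0.12]
    - [0,0,0.12]
  dr:
    - [0,0,0]
    - [0,0,0]
    - [0,0,0]
    - [0,0,0]
    - [0,0,0]
    - [0,0,0]
    - [0,0,0]
    - [0,0,0]
    - [0,0,0]
    - [0,0,0]
  hand: -0.318

```text
t: 61.55
ee_pos: [567.9, 77.3, 166.8]
orientation: [2.1, 2.335, 0.003]
ft_force: [0.0, 0.4, -0.3]
width: 30.1
```

Run:
```python
from h import *
for i in range(2): d=grab('wrist'); wing(d)
pin(d); st()
```

```text
wing ctr [566.7  76.3] size [41.5 11.2] long-axis deg 6.5 ztop 141.9 1008
wing ctr [567.1  76.6] size [41.3 11.2] long-axis deg 5.6 ztop 141.9 1013
pin [513.6  87.5] theta deg 0.29
t 61.6 tcp [567.5  77.2 166.2] jaw 96.1 q [ 0.11  0.42  1.79  0.    0.93 -1.56] F [-0.4 -0.2  0. ] M [ 0.08 -0.14  0.03] w 30.0
```

jog_arm:
  travel:
    - [0,0,0.08]
    - [0,0,0.18]
    - [0,0,0.28]
    - [-0.02,-0.05,0.33]
    - [-0.06,-0.15,0.33]
    - [-0.1,-0.25,0.33]
    - [-0.15,-0.35,0.33]
    - [-0.2,-0.45,0.33]
    - [-0.25,-0.55,0.33]
    - [-0.25,-0.55,0.33]
  dr:
    - [0,0,0]
    - [0,0,0]
    - [0,0,0]
    - [0,0,0]
    - [0,0,0]
    - [0,0,0]
    - [0,0,0]
    - [0,0,0]
    - [0,0,0]
    - [0,0,0]

```text
t: 62.65
ee_pos: [465.2, -146.2, 297.5]
orientation: [-2.106, -2.33, 0.001]
ft_force: [0.5, -0.7, 0.3]
width: 29.9
```

Run:
```python
from h import *
t=grab('top'); s=grab('scene'); st(); wing(t,120); pin(t); wing(s,120); parts(t,66,82,30)
a=cv2.resize(cv2.cvtColor(t['pixels'],cv2.COLOR_RGB2BGR)[130:300,90:330],None,fx=2.4,fy=2.4,interpolation=cv2.INTER_CUBIC)[:,:400]
b=cv2.resize(cv2.cvtColor(s['pixels'],cv2.COLOR_RGB2BGR)[190:360,230:400],None,fx=2.4,fy=2.4,interpolation=cv2.INTER_CUBIC)[:,:400]
cv2.imwrite('pics/fin.png',np.hstack([a,b]))
W=cloud(s); m=(np.hypot(W[...,0]-567.3,W[...,1]-77.1)<26); z=W[m][:,2]; print('scene z hist',np.histogram(z,[0,10,20,30,34,38,44,46,50,57,62,70,90])[0])
W0=cloud(np.load('top0.npy',allow_pickle=True).item()); W1=cloud(t); D=abs(W1[...,2]-W0[...,2])>6
n,l,q,c=cv2.connectedComponentsWithStats(D[120:300,60:420].astype(np.uint8))
for i in range(1,n):
    if q[i,4]>25: print('changed',(c[i]+[60,120]).round(),q[i,4])
```

```text
t 62.8 tcp [ 467.1 -143.4  297.8] jaw 95.9 q [-0.32  0.13  1.85  0.    1.16 -2.  ] F [ 0.2  0.1 -0.6] M [ 0.06 -0.14 -0.06] w 30.2
wing ctr [566.6  76.6] size [38.4 11. ] long-axis deg 6.5 ztop 141.2 54
pin [513.1  87.3] theta deg 0.41
wing ctr [569.9  77.7] size [42.1 13.3] long-axis deg 8.9 ztop 141.0 56
370 px [137. 164.] ctr [720.4 323.1] size [58.4 54.3] ang 47.0 z 71.0
69 px [135. 240.] ctr [525.9 314.9] size [19.6 22.7] ang 56.3 z 70.7
scene z hist [  0   1   1   0   0   0   2   1   6 113  76 256]
changed [ 90. 122.] 35
changed [122. 122.] 29
changed [154. 122.] 48
changed [186. 124.] 26
changed [202. 123.] 82
changed [265. 124.] 199
changed [312. 125.] 192
changed [377. 125.] 436
changed [274. 192.] 636
changed [231. 225.] 872
changed [393. 225.] 345
changed [350. 264.] 7065
changed [261. 231.] 102
changed [138. 241.] 133
```

View pics/fin.png

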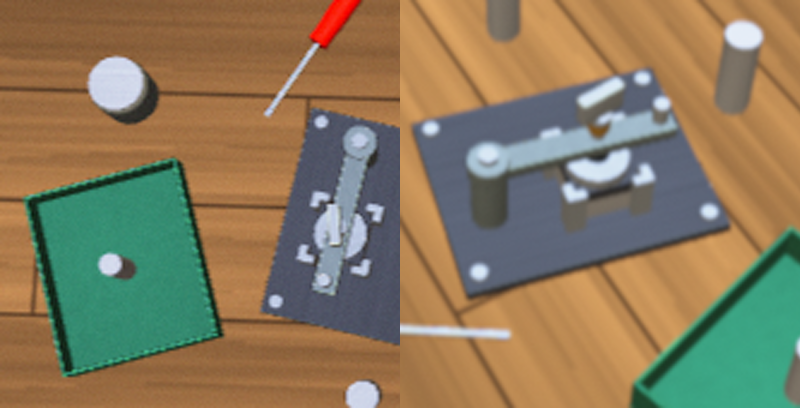

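The composite shows the offcut standing in the tray at (110,265). The clamp arm lies over the stack, with the wing at (333,225) and the pin at (323,280), and the tin and screwdriver are where they started. Handing in.

Run:
```python
from h import *
print(ticket.close_job())
```

```text
the job is handed in; nothing more can be done
None
```

The job is handed in, at about 63 s on the robot's clock. Only one offcut was on the fixture, the round one. I put it in the scrap tray, stacked the housing, spacer and disc in the pocket, and swung the clamp arm to its stop. I turned the thumbscrew down until it bottomed (about 1 N m felt) and backed it off a quarter turn.

**Last checks:**
- **Stack:** before the arm went over, the disc top was at about 60 mm and within 0.1 mm of the pocket's centre. The final pictures show it still in place under the arm.
- **Clamp arm:** it met its stop with about 43 N on the pin, pressed by the fingers. It now reads 0.1–0.4° from the stop, which is about the measuring noise.
- **Thumbscrew:** the wing's long axis went from 96.1° to 6.1° (186.1°), a 90° back-off, and it rose 1.8 mm, as expected.
- **Offcut and bystanders:** the offcut stands upright in the tray. Comparing the start and end depth images showed no change at the screwdriver, tin or spanner.

**Disagreement:** the scene camera put the wing at 8.9°, against 5.6–6.5° from the other two cameras. It had few pixels to go on, so I trusted the others. No check failed.

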